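# Heatsink out from behind the solder supplies

## Robot

A 6-joint arm with a two-finger parallel gripper is mounted at the origin on the work surface. World frame = base frame: x ahead of the robot, y to its left, z up, the work surface at z = 0. Lengths are in m, angles in rad, forces in N, time in s.
With the tool pointing down it reaches from about 0.25 to 0.8 m from the base axis. Payload 8.5 kg.
Tool frame: the origin (TCP) lies between the finger pads; the fingertips stand 25 mm ahead of it and the grasp point (between the pads) lies 6 mm ahead of it (tips_ahead is the z of the fingertips in the tool frame, in m); z points along the fingers, y is the direction in which the jaws open and shut (so a half turn about z gives the same grasp; the last joint's range is limited). The gripper opens to 85 mm and grips with 20 to 120 N. Pads are 22 mm wide; open, the fingers measure 114 mm over their backs; the gripper's body (76 mm by 85 mm) begins 54 mm behind the grasp point. The pads swing forward as they close: fully open they stand 13 mm farther back than shut.
Start: joints at [-1.278, 0.238, -0.013, 1.319, 0, 1.571], TCP at [0.152, -0.503, 0.256] pointing down, gripper open.
Joint ranges: [-2.66, 2.66], [-1.03, 1.9], [-1.14, 1.46], [-1.82, 2.27], [-1.45, 1.34], [-3.14, 3.14]. Speed limits (rad/s): [2.22, 2.22, 2.79, 3.14, 3.14, 3.14].

## Interface

Orientations are given as a rotation vector (axis times angle).
In Python, from rig import get_state, snapshot, sign_off, tips_ahead gives the robot as it stands.
- The arm moves only by the tool drive_tool, never from a script. Its arguments are lists of equal length, an entry for each row: "fingers": the opening in per cent of the stroke, from 0 (shut) to 100 (fully open); "offset": the shift along the tool's x, y, z in cm, a list of three; "twist": the turn about the tool's z in degrees. In form: {"fingers": [fingers, ...], "offset": [[dx, dy, dz], ...], "twist": [twist, ...]}. A call has 1 to 5 rows; each row shifts and turns the pose as measured when the row begins, along the tool's axes as they then stand; what a row does not reach is not made up. A row lasts 1/10 s, in which the tool goes at most 50 mm and 8.59 degrees, less where a joint would pass 70% of its speed; a pose out of reach is approached as far as the arm can. A call with a gripper value outside its range is refused whole. The fingers move at their own pace and stop on an object; the grip force is fixed at half the most. Time passes only in rows, so rows that do not move let the fingers close. It gives the time, the measured TCP pose, the force and the opening at its end, in the units of the state.
- get_state(): the state, without advancing time (a new reading comes with each control period).
- snapshot(name): name is "scene" or "top" or "wrist"; returns a dict with "image" (480x640x3 uint8, red, green, blue), "K" (3x3 intrinsics, pixels), "eye" and "orientation" of the camera in the world. Camera axes: x right, y down, z forward; pixel columns grow to the right and rows downward; lengths in m; the calibration is good to about 2 mm. A picture is of the moment at which its call begins. There is no depth.
- sign_off(): hands the job in, once; it reports no verdict.
The state is a dict: "time": time; "q": joint angles; "qvel": joint speeds; "tau": joint torques, N m; "ee_pos": TCP position; "orientation": TCP orientation; "force": force on the tool from outside, world axes, zero at the start; "ft_torque": the same for the moment, N m; "opening": finger opening in m.
Only numpy, scipy, OpenCV 4.12 (cv2) and the standard library are available. Lean on these libraries where they do the work, as an engineer would, in place of code of your own. Each camera call takes 0.05 s, during which the arm holds its last target.

## Task

The finned heatsink at the back of the black parts holder is boxed in. First move the jar, the solder spool and the small parts box into the empty aluminium side tray, standing upright, without shifting the heatsink. Then, with all three still in the tray, set the heatsink flat and centred on the metal-topped chip of the circuit board, its fins running along the board's long side, and only after that put the three back, each in its own seat in the holder (jar inside the round ring, spool over the pin, box inside the rectangular frame); never tip anything over.

Things in the scene. Friction and masses are not known exactly. Their poses are not given: they have to be found in the camera images.
- jar_center (a point): Upright amber glass jar with a bare metal lid and paper label, 48 mm diameter, 70 mm tall, 150 g or so. Starts in its ring seat. Point: its centre, 35 mm above its underside; z is up.
- spool_center (a point): Upright solder spool: black flanges of 58 mm diameter (4 mm thick, top and bottom), grey winding of 54 mm diameter between them, 50 mm tall, with a 28 mm through hole; 250 g or so. Starts over the pin of its seat. Point: its centre, 25 mm above its underside; z is up.
- box_center (a point): Upright small parts box, white with a grey top, 52 mm (x) by 40 mm (y), 60 mm tall, 120 g or so. Starts in its rectangular frame, nearly square to it. Point: its centre, 30 mm above its underside; z is up.
- sink_center (a point): Bare aluminium heatsink, 44 mm long (x, along the fins), 30 mm wide (y), 24 mm tall, 80 g or so. Starts on a step 17 mm above the bench at the back of the parts holder, in front of a 60 mm wide backstop whose top is 40 mm above the bench. Point: its centre, 12 mm above its underside; z is up.
- jar_seat (a point): The jar's seat: grey round ring, 66 mm inside diameter, rim 4 mm above its floor and 3 mm thick. All three seats share one yaw (x away from the robot) and are shuffled over three places in the holder: 60 mm left and right of the heatsink's start (15 mm nearer the robot than it), and straight in front of it (90 mm nearer). Point: centre of its floor, 8 mm above the bench.
- spool_seat (a point): The spool's seat: flat grey disc of 68 mm diameter with an upright steel pin in the middle, 10 mm diameter and 10 mm tall, which stands in the spool's hole. All three seats share one yaw (x away from the robot) and are shuffled over three places in the holder: 60 mm left and right of the heatsink's start (15 mm nearer the robot than it), and straight in front of it (90 mm nearer). Point: centre of its floor, 8 mm above the bench.
- box_seat (a point): The box's seat: grey rectangular frame, 68 mm (x) by 56 mm (y) inside, rim 4 mm above its floor and 3 mm thick. All three seats share one yaw (x away from the robot) and are shuffled over three places in the holder: 60 mm left and right of the heatsink's start (15 mm nearer the robot than it), and straight in front of it (90 mm nearer). Point: centre of its floor, 8 mm above the bench.
- chip_top (a point): Square chip in the middle of a blue circuit board (130 mm along x, 90 mm along y) fixed to the bench to one side of the holder. Its bare metal top is 34 mm square, 14 mm above the bench; other parts on the board are over 35 mm from its centre along x and at most 22 mm above the bench. Point: centre of the chip's top; x runs along the board's long side.
- tray_floor (a point): Side tray: empty, shallow aluminium tray fixed to the bench to the other side of the holder, 260 mm (x) by 124 mm (y) inside, rim 3 mm high and 3 mm thick. Room for three things in a row 80 mm apart along x. Point: centre of its floor, 3 mm above the bench.
Things that resemble listed ones, but are neither listed nor needed, are in the scene too. Leave any blue or brown look-alike of the part that bears spool_center alone. There is more than one size of the part that bears sink_center; the job needs the larger.

How it is judged:
On the way, in this order (a step that is already met when the one before it is completed fails the run):
1. jar, spool and box all stand in the side tray and the heatsink has not been shifted by 15 mm or more (x of jar_center in the frame of tray_floor between -0.12 and 0.12 m and y of jar_center in the frame of tray_floor between -0.055 and 0.055 m and z of jar_center in the frame of tray_floor below 0.038 m and angle between each of jar_center, spool_center, box_center's own z axis and vertical below 0.1 rad and x of spool_center in the frame of tray_floor between -0.12 and 0.12 m and y of spool_center in the frame of tray_floor between -0.055 and 0.055 m and z of spool_center in the frame of tray_floor below 0.028 m and x of box_center in the frame of tray_floor between -0.12 and 0.12 m and y of box_center in the frame of tray_floor between -0.055 and 0.055 m and z of box_center in the frame of tray_floor below 0.033 m and distance of sink_center from where it was at the start of the episode below 0.015 m), for 0.2 s.
2. the heatsink sits on the chip while jar, spool and box still stand in the tray (horizontal distance between sink_center and chip_top below 0.01 m and z of sink_center in the frame of chip_top below 0.0145 m and angle between the x axis of sink_center and the x axis of chip_top, either way round below 0.2 rad and angle between each of sink_center, jar_center, spool_center, box_center's own z axis and vertical below 0.1 rad and x of jar_center in the frame of tray_floor between -0.12 and 0.12 m and y of jar_center in the frame of tray_floor between -0.055 and 0.055 m and z of jar_center in the frame of tray_floor below 0.038 m and x of spool_center in the frame of tray_floor between -0.12 and 0.12 m and y of spool_center in the frame of tray_floor between -0.055 and 0.055 m and z of spool_center in the frame of tray_floor below 0.028 m and x of box_center in the frame of tray_floor between -0.12 and 0.12 m and y of box_center in the frame of tray_floor between -0.055 and 0.055 m and z of box_center in the frame of tray_floor below 0.033 m), for 0.2 s.
At the end, for the whole second after the job is handed in: The heatsink lies flat on the chip, within 10 mm of its centre, fins within 0.2 rad of the board's long side; jar, spool and box each stand upright on the floor of their own seat, within 12 mm of its centre; all at rest (horizontal distance between sink_center and chip_top below 0.01 m and z of sink_center in the frame of chip_top below 0.0145 m and angle between the x axis of sink_center and the x axis of chip_top, either way round below 0.2 rad and angle between each of sink_center, jar_center, spool_center, box_center's own z axis and vertical below 0.1 rad and horizontal distance between jar_center and jar_seat below 0.012 m and z of jar_center in the frame of jar_seat below 0.0375 m and horizontal distance between spool_center and spool_seat below 0.012 m and z of spool_center in the frame of spool_seat below 0.0275 m and horizontal distance between box_center and box_seat below 0.012 m and z of box_center in the frame of box_seat below 0.0325 m and linear speed of each of jar, spool, box, sink below 0.02 m/s); the robot touches nothing.
It fails at once if jar, spool, box or heatsink tipped by more than 0.6 rad (angle between any of jar_center, spool_center, box_center, sink_center's own z axis and vertical above 0.6 rad).
It also fails if it takes over 147 s, if anything falls off the work surface, if the arm or the gripper's body presses on something with over 40 N, if the wrist force passes 120 N, or if a joint passes its speed limit or range.

## Working session

There is one attempt and no reset: what is moved stays moved. The work goes in short steps, Python scripts to look and compute and a tool call to move; the robot and the scene stay as the last step left them, time stands still between calls to the robot, and variables do not carry over. Pictures are saved under pics/ and viewed, and the job is handed in when it is done.

Besides the shell and the picture viewer there is one more tool, called after "Emit:" as name(argument=value, ...), one argument or row to a line, values as JSON. drive_tool: Moves the arm, as the interface text tells. Its arguments: {"type":"object","properties":{"fingers":{"type":"array"},"offset":{"type":"array"},"twist":{"type":"array"}},"required":["fingers","offset","twist"]}

```bash
ls; mkdir -p pics; python3 - <<'E'
from rig import *
import cv2,json
s=get_state();print(s, tips_ahead)
import pickle
for n in("scene","top","wrist"):
    d=snapshot(n);cv2.imwrite(f"pics/{n}0.png",d["image"][:,:,::-1]);pickle.dump(d,open(f"{n}0.pkl","wb"));print(n,d["K"],d["eye"],d["orientation"])
E
```

```text
pics
{'time': 0.0, 'q': array([-1.27799433e+00,  2.38810539e-01, -1.42454267e-02,  1.31919546e+00,
       -3.60100842e-06,  1.57081153e+00]), 'qvel': array([-9.52890305e-04, -1.29009385e-04,  1.15533381e-05, -3.00983668e-04,
        8.04918452e-05,  3.52626274e-03]), 'tau': array([-1.31152818e-03, -5.38780546e+01,  3.46446025e+01,  1.80185580e-02,
       -1.01947278e-04,  9.76577326e-06]), 'ee_pos': array([ 0.15142564, -0.50229964,  0.25566542]), 'orientation': array([-3.10656532e+00, -4.58057557e-01,  3.38886281e-04]), 'force': array([-0.24920759, -0.3056332 ,  0.43570936]), 'ft_torque': array([-0.02623225,  0.01729679,  0.0320778 ]), 'opening': 0.08531818134828334} 0.025
scene [[484.4948654    0.         319.2763353 ]
 [  0.         484.4948654  242.74962178]
 [  0.           0.           1.        ]] [ 0.94600948 -0.66300176  0.64351599] [-2.12911163 -0.62316956  0.30163838]
top [[463.04986611   0.         317.82751242]
 [  0.         463.04986611 235.755567  ]
 [  0.           0.           1.        ]] [ 0.42547282 -0.01351877  0.7749508 ] [-2.12442906  2.18088798 -0.12131237]
wrist [[356.33539071   0.         322.64769372]
 [  0.         356.33539071 241.61310729]
 [  0.           0.           1.        ]] [ 0.23120933 -0.47816224  0.37365701] [ 2.29679118 -1.70617377 -0.28767785]
```

Top view: the holder is at about (325,197) with box (289,180), heatsink (322,166), jar (361,170) and spool (327,220). The tray is at (497,259) and the board at (130,259). I'll ignore the look-alikes: brown spool (218,272), blue spool (387,299) and small heatsink (210,202). Next, enlarged crops.

```bash
python3 - <<'E'
import cv2
im=cv2.imread("pics/top0.png")
def crop(x0,y0,w,h,s,n):
    c=cv2.resize(im[y0:y0+h,x0:x0+w],None,fx=s,fy=s,interpolation=cv2.INTER_CUBIC)
    for k in range(0,w,10):
        cv2.putText(c,str(x0+k),(k*s,8),0,.3,(0,255,255),1) if k%20==0 else 0
        cv2.line(c,(k*s,10),(k*s,14),(0,255,255),1)
    for k in range(0,h,10):
        cv2.putText(c,str(y0+k),(0,k*s+3),0,.3,(0,255,255),1); cv2.line(c,(20,k*s),(25,k*s),(0,255,255),1)
    cv2.imwrite("pics/"+n,c)
crop(255,130,145,130,5,"c1.png"); crop(90,180,150,125,5,"c2.png"); crop(440,165,120,185,3,"c3.png")
E
cat > h.py <<'E'
import numpy as np,pickle,cv2
from scipy.spatial.transform import Rotation as R
def unproj(d,uv,z):
    uv=np.atleast_2d(np.array(uv,float))
    M=R.from_rotvec(d["orientation"]).as_matrix();K=d["K"]
    r=np.c_[uv,np.ones(len(uv))]@np.linalg.inv(K).T@M.T
    t=(z-d["eye"][2])/r[:,2]
    return d["eye"]+r*t[:,None]
def proj(d,p):
    M=R.from_rotvec(d["orientation"]).as_matrix()
    c=(np.atleast_2d(p)-d["eye"])@M; q=c@d["K"].T; return q[:,:2]/q[:,2:]
E
python3 - <<'E'
from h import *
d=pickle.load(open("top0.pkl","rb"))
def quad(n,c,z):
    p=unproj(d,c,z)[:,:2]
    TL,TR,BR,BL=p
    xa=(TL+TR-BR-BL)/2; ya=(TL+BL-TR-BR)/2
    print(n,p.mean(0).round(4),"len x,y",np.linalg.norm(xa).round(4),np.linalg.norm(ya).round(4),"yaw deg",np.degrees(np.arctan2(xa[1],xa[0])).round(1),np.degrees(np.arctan2(-ya[0],ya[1])).round(1))
quad("box",[(271,158.4),(296.2,156),(298.4,187.6),(274.4,189.6)],.068)
quad("frame",[(267.8,162),(304.6,158.4),(308.6,201.6),(271.4,205.2)],.012)
quad("sink",[(312.2,151.6),(331.8,150),(334,178),(315,180)],.041)
quad("tray",[(463,175.3),(541.7,183),(533.3,344),(451.7,335.3)],.006)
quad("chip",[(117.2,249.6),(138.8,247),(141.2,269),(119.6,272)],.014)
quad("board",[(100,224.8),(153.4,217.4),(161.2,294.6),(106.8,302.4)],.006)
for n,c,z in(("jar",(363,164.4),.078),("ring",(359,175),.012),("spool",(327.8,218),.058),("disc",(327.4,222.2),.008)):print(n,unproj(d,c,z)[0].round(4))
E
```

```text
box [0.6138 0.0418] len x,y 0.0506 0.0387 yaw deg 4.0 3.6
frame [0.6132 0.0412] len x,y 0.0748 0.0627 yaw deg 3.9 4.1
sink [ 0.6325 -0.0186] len x,y 0.0473 0.0316 yaw deg 3.4 3.8
tray [ 0.4762 -0.3029] len x,y 0.2676 0.1321 yaw deg -7.6 -7.4
chip [0.4889 0.3063] len x,y 0.0372 0.036 yaw deg 7.6 5.9
board [0.4894 0.3077] len x,y 0.1309 0.0908 yaw deg 6.8 6.5
jar [ 0.621  -0.0798  0.078 ]
ring [ 0.6213 -0.0786  0.012 ]
spool [ 0.5419 -0.0234  0.058 ]
disc [ 0.543  -0.0232  0.008 ]
```

```bash
cat > plan.py <<'E'
import sys
from h import *
from rig import get_state
s=get_state();M=R.from_rotvec(s["orientation"]).as_matrix()
yaw=np.degrees(np.arctan2(M[1,0],M[0,0]))
print("t %.2f"%s["time"],"pos",s["ee_pos"].round(4),"yaw %.1f tilt %.2f"%(yaw,np.degrees(np.arccos(-M[2,2]))),"open %.4f"%s["opening"],"F",s["force"].round(1),"q",np.degrees(s["q"]).round(0))
for a in sys.argv[1:]:
    x,y,z,w=map(float,a.split(","))
    v=M.T@(np.array([x,y,z])-s["ee_pos"])*100
    t=-((w-yaw+180)%360-180)
    print(a,"now-frame offset cm",v.round(2),"twist",round(t,1))
    p=np.radians(w); dx,dy,dz=(np.array([x,y,z])-s["ee_pos"])*100
    print("   in frame at target yaw:",(np.array([np.cos(p)*dx+np.sin(p)*dy,np.sin(p)*dx-np.cos(p)*dy,-dz])).round(2))
E
python3 plan.py 0.621,-0.0795,0.2,94
```

```text
t 0.15 pos [ 0.1514 -0.5024  0.2558] yaw 16.8 tilt 0.07 open 0.0854 F [-0.2 -0.6 -1.1] q [-73.  14.  -1.  76.   0.  90.]
0.621,-0.0795,0.2,94 now-frame offset cm [ 57.16 -26.93   5.61] twist -77.2
   in frame at target yaw: [38.91 49.79  5.58]
```

Emit:
drive_tool(
  fingers=[100,100,100,100,100],
  offset=[
    [4,-2,0],
    [4,-2,0],
    [4,-2,0],
    [4,-2,0],
    [4,-2,0],
  ],
  twist=[0,0,0,0,0],
)

```text
time: 0.65
ee_pos: [0.3155, -0.3479, 0.254]
orientation: [-3.108, -0.442, 0.002]
force: [1.1, -1.5, -1.0]
opening: 0.0852
```

```bash
python3 plan.py 0.621,-0.0795,0.2,94
```

```text
t 0.65 pos [ 0.3155 -0.3479  0.254 ] yaw 16.2 tilt 0.15 open 0.0852 F [ 1.1 -1.5 -1. ] q [-48.   8.  -8.  74.  -0. 116.]
0.621,-0.0795,0.2,94 now-frame offset cm [ 36.82 -17.25   5.39] twist -77.8
   in frame at target yaw: [24.64 32.34  5.4 ]
```

Emit:
drive_tool(
  fingers=[100,100,100,100,100],
  offset=[
    [4.3,-2,0],
    [4.3,-2,0],
    [4.3,-2,0],
    [4.3,-2,0],
    [4.3,-2,0],
  ],
  twist=[0,0,0,0,0],
)

```text
time: 1.15
ee_pos: [0.4995, -0.184, 0.2537]
orientation: [-3.109, -0.44, 0.003]
force: [0.2, -2.7, 0.7]
opening: 0.0851
```

Emit:
drive_tool(
  fingers=[100,100,100,100,100],
  offset=[
    [0,0,0],
    [0,0,0],
    [0,0,0],
    [0,0,0],
    [0,0,0],
  ],
  twist=[-8,-8,-8,-8,-8],
)

```text
time: 1.65
ee_pos: [0.5044, -0.1773, 0.2512]
orientation: [-2.744, -1.52, 0.003]
force: [0.6, 0.2, 0.3]
opening: 0.0856
```

Emit:
drive_tool(
  fingers=[100,100,100,100,100],
  offset=[
    [0,0,0],
    [0,0,0],
    [0,0,0],
    [0,0,0],
    [0,0,0],
  ],
  twist=[-8,-8,-8,-8,-6],
)

```text
time: 2.15
ee_pos: [0.5037, -0.1768, 0.2496]
orientation: [-2.062, -2.359, 0.002]
force: [0.4, 0.3, 0.9]
opening: 0.0857
```

```bash
python3 plan.py 0.621,-0.0795,0.2,94
```

```text
t 2.15 pos [ 0.5037 -0.1768  0.2496] yaw 97.7 tilt 0.51 open 0.0857 F [0.4 0.3 0.9] q [-19.  15.   0.  76.   0.  63.]
0.621,-0.0795,0.2,94 now-frame offset cm [ 8.04 12.96  4.92] twist 3.7
   in frame at target yaw: [ 8.89 12.38  4.96]
```

Emit:
drive_tool(
  fingers=[100,100,100,100,100],
  offset=[
    [2,3.3,1],
    [2,3.3,1],
    [2,3.3,1],
    [2,3.2,1],
    [0,0,0],
  ],
  twist=[0,0,0,0,3.7],
)

```text
time: 2.65
ee_pos: [0.6257, -0.0771, 0.207]
orientation: [-2.136, -2.292, 0.004]
force: [-0.5, -0.3, -0.1]
opening: 0.0855
```

```bash
python3 plan.py 0.621,-0.0795,0.059,94; python3 - <<'E'
from rig import *
import cv2,pickle
d=snapshot("wrist");cv2.imwrite("pics/w1.png",d["image"][:,:,::-1]);pickle.dump(d,open("w1.pkl","wb"))
E
```

```text
t 2.65 pos [ 0.6257 -0.0771  0.207 ] yaw 94.0 tilt 0.51 open 0.0855 F [-0.5 -0.3 -0.1] q [-7. 25. 10. 75.  0. 79.]
0.621,-0.0795,0.059,94 now-frame offset cm [-0.27 -0.38 14.8 ] twist 0.0
   in frame at target yaw: [-0.2  -0.49 14.8 ]
```

Wrist view: jar lid at (318,249), with the ring under it at (320,220). Spool top hole at (217,154), large heatsink at (341,156) and box at (322,68). I'll cross-check these against the top view.

```bash
python3 - <<'E'
from h import *
im=cv2.imread("pics/w1.png")
c=cv2.resize(im[10:280,150:420],None,fx=2.2,fy=2.2,interpolation=cv2.INTER_CUBIC);cv2.imwrite("pics/w1c.png",c)
d=pickle.load(open("w1.pkl","rb"));print(d["eye"])
for n,c,z in(("jar",(318.5,249),.078),("ring",(320,220),.012),("spoolhole",(217.5,154),.058),("sink",(341,156),.041)):print(n,unproj(d,c,z)[0].round(4))
E
```

```text
[0.6197793  0.00647464 0.32527503]
jar [ 0.6212 -0.0836  0.078 ]
ring [ 0.621  -0.0796  0.012 ]
spoolhole [ 0.5425 -0.0224  0.058 ]
sink [ 0.6337 -0.019   0.041 ]
```

Emit:
drive_tool(
  fingers=[100,100,100,100,100],
  offset=[
    [-0.2,-0.5,3],
    [0,0,4],
    [0,0,3.5],
    [0,0,2],
    [0,0,0],
  ],
  twist=[0,0,0,0,0],
)

```text
time: 3.2
ee_pos: [0.6178, -0.0809, 0.0794]
orientation: [-2.139, -2.291, 0.005]
force: [-0.9, -0.0, 0.2]
opening: 0.0853
```

```bash
python3 plan.py 0.621,-0.079,0.055,94
```

```text
t 3.20 pos [ 0.6178 -0.0809  0.0794] yaw 93.9 tilt 0.46 open 0.0853 F [-0.9 -0.   0.2] q [-8. 29. -4. 58.  0. 79.]
0.621,-0.079,0.055,94 now-frame offset cm [0.16 0.35 2.43] twist -0.1
   in frame at target yaw: [0.17 0.33 2.44]
```

Emit:
drive_tool(
  fingers=[100,100,40,40,40],
  offset=[
    [0.15,0.35,2.4],
    [0,0,0],
    [0,0,0],
    [0,0,0],
    [0,0,0],
  ],
  twist=[0,0,0,0,0],
)

```text
time: 3.7
ee_pos: [0.6227, -0.0808, 0.0615]
orientation: [-2.141, -2.295, 0.0]
force: [1.1, -0.3, 0.4]
opening: 0.0453
```

Emit:
drive_tool(
  fingers=[40,40,40,40,40],
  offset=[
    [0,0,0],
    [0,0,0],
    [0,0,0],
    [0,0,0],
    [0,0,0],
  ],
  twist=[0,0,0,0,0],
)

```text
time: 4.2
ee_pos: [0.6236, -0.081, 0.064]
orientation: [-2.143, -2.297, -0.003]
force: [0.7, 0.0, -1.6]
opening: 0.0449
```

```bash
python3 plan.py 0.621,-0.079,0.055,94
```

```text
t 4.20 pos [ 0.6236 -0.081   0.064 ] yaw 94.0 tilt 0.11 open 0.0449 F [ 0.7  0.  -1.6] q [-7. 30. -4. 55.  0. 79.]
0.621,-0.079,0.055,94 now-frame offset cm [ 0.21 -0.24  0.9 ] twist -0.0
   in frame at target yaw: [ 0.22 -0.24  0.9 ]
```

```bash
cat > snap.py <<'E'
import sys,cv2,pickle
from rig import snapshot
n,o=sys.argv[1:3]
d=snapshot(n);cv2.imwrite(f"pics/{o}.png",d["image"][:,:,::-1]);pickle.dump(d,open(o+".pkl","wb"))
E
python3 snap.py wrist w2; python3 snap.py scene s2; python3 -c "
import cv2;im=cv2.imread('pics/s2.png');cv2.imwrite('pics/s2c.png',cv2.resize(im[180:380,220:460],None,fx=3,fy=3))"
```

Emit:
drive_tool(
  fingers=[40,40,40,40,40],
  offset=[
    [0,0,-1.5],
    [0,0,-3],
    [0,0,-4],
    [0,0,-4],
    [0,0,-1],
  ],
  twist=[0,0,0,0,0],
)

```text
time: 4.8
ee_pos: [0.6213, -0.0809, 0.1996]
orientation: [-2.138, -2.293, 0.005]
force: [0.3, 0.2, -1.7]
opening: 0.0454
```

```bash
python3 plan.py 0.5555,-0.3133,0.18,0; python3 snap.py wrist w3
```

```text
t 4.80 pos [ 0.6213 -0.0809  0.1996] yaw 94.0 tilt 0.43 open 0.0454 F [ 0.3  0.2 -1.7] q [-7. 25.  8. 73.  0. 79.]
0.5555,-0.3133,0.18,0 now-frame offset cm [-22.74  -8.17   1.95] twist 94.0
   in frame at target yaw: [-6.58 23.24  1.96]
```

Jar is held and the ring is empty, centred at (325,216). Moving over the tray's far slot.

Emit:
drive_tool(
  fingers=[40,40,40,40,40],
  offset=[
    [-3.5,-1.2,0],
    [-4.7,-1.7,0],
    [-4.7,-1.7,0],
    [-4.7,-1.7,0],
    [-4.5,-1.6,0],
  ],
  twist=[0,0,0,0,0],
)

```text
time: 5.35
ee_pos: [0.5577, -0.3062, 0.1925]
orientation: [-2.121, -2.3, 0.005]
force: [1.3, 0.3, -1.4]
opening: 0.045
```

Emit:
drive_tool(
  fingers=[40,40,40,40,40],
  offset=[
    [0,0,0],
    [0,0,0],
    [0,0,0],
    [0,0,0],
    [0,0,0],
  ],
  twist=[5,8,8,8,8],
)

```text
time: 5.85
ee_pos: [0.5513, -0.3134, 0.1817]
orientation: [-2.758, -1.46, 0.024]
force: [-0.3, -0.2, -0.6]
opening: 0.0449
```

Emit:
drive_tool(
  fingers=[40,40,40,40,40],
  offset=[
    [0,0,0],
    [0,0,0],
    [0,0,0],
    [0,0,0],
    [0,0,0],
  ],
  twist=[8,8,8,8,8],
)

```text
time: 6.35
ee_pos: [0.548, -0.3119, 0.1714]
orientation: [-3.096, -0.382, 0.05]
force: [-0.6, 0.0, -1.5]
opening: 0.0451
```

```bash
python3 plan.py 0.5555,-0.3133,0.064,0; python3 - <<'E'
from h import *
d=pickle.load(open("w3.pkl","rb"));print(unproj(d,[(325,216)],.012))
E
```

```text
t 6.35 pos [ 0.548  -0.3119  0.1714] yaw 14.1 tilt 2.23 open 0.0451 F [-0.6  0.  -1.5] q [-30.  28.   8.  72.  -0. 136.]
0.5555,-0.3133,0.064,0 now-frame offset cm [ 1.01  0.6  10.71] twist 14.1
   in frame at target yaw: [ 0.75  0.14 10.74]
[[ 0.62092583 -0.0776281   0.012     ]]
```

Emit:
drive_tool(
  fingers=[40,40,40,40,40],
  offset=[
    [1.0,0.6,2],
    [0,0,3],
    [0,0,3],
    [0,0,1.2],
    [0,0,0],
  ],
  twist=[0,0,0,0,0],
)

```text
time: 6.85
ee_pos: [0.5529, -0.3117, 0.0676]
orientation: [-3.092, -0.372, 0.062]
force: [-1.2, 0.1, -1.3]
opening: 0.0449
```

```bash
python3 plan.py 0.5555,-0.3133,0.061,0
```

```text
t 6.85 pos [ 0.5529 -0.3117  0.0676] yaw 13.8 tilt 2.74 open 0.0449 F [-1.2  0.1 -1.3] q [-29.  32.   0.  60.  -0. 137.]
0.5555,-0.3133,0.061,0 now-frame offset cm [0.24 0.24 0.65] twist 13.8
   in frame at target yaw: [0.26 0.16 0.66]
```

Emit:
drive_tool(
  fingers=[40,40],
  offset=[
    [0.2,0.2,0.4],
    [0,0,0.3],
  ],
  twist=[0,0],
)

```text
time: 7.05
ee_pos: [0.5547, -0.3129, 0.0593]
orientation: [-3.091, -0.372, 0.064]
force: [-0.3, -0.7, -2.3]
opening: 0.045
```

```bash
sed -i '/^for a/i print("toolz",M[:,2].round(3))' plan.py; python3 plan.py
```

```text
t 7.05 pos [ 0.5547 -0.3129  0.0593] yaw 13.8 tilt 2.84 open 0.0450 F [-0.3 -0.7 -2.3] q [-29.  33.  -0.  60.  -0. 137.]
toolz [-0.044  0.023 -0.999]
```

Emit:
drive_tool(
  fingers=[40,70,80],
  offset=[
    [0,0,0.2],
    [0,0,0],
    [0,0,0],
  ],
  twist=[0,0,0],
)

```text
time: 7.35
ee_pos: [0.5555, -0.3133, 0.0583]
orientation: [-3.092, -0.372, 0.061]
force: [0.4, 0.7, 0.5]
opening: 0.0683
```

```bash
python3 plan.py;python3 snap.py scene s4; python3 snap.py wrist w4
```

```text
t 7.35 pos [ 0.5555 -0.3133  0.0583] yaw 13.8 tilt 2.70 open 0.0683 F [0.4 0.7 0.5] q [-29.  33.  -0.  59.  -0. 137.]
toolz [-0.042  0.022 -0.999]
```

The jar stands released in the tray, centred near (315,370) in the wrist view and (228,365) in the scene view. Now I'll go up and over to the spool.

Emit:
drive_tool(
  fingers=[90,100,100,100,100],
  offset=[
    [0,0,-1],
    [0,0,-4],
    [0,0,-4.5],
    [0,0,-4],
    [0,0,0],
  ],
  twist=[0,0,0,0,0],
)

```text
time: 7.95
ee_pos: [0.5607, -0.3161, 0.2013]
orientation: [-3.093, -0.372, 0.06]
force: [1.9, -0.5, -0.1]
opening: 0.0854
```

```bash
python3 plan.py 0.5423,-0.0232,0.17,94
```

```text
t 7.95 pos [ 0.5607 -0.3161  0.2013] yaw 13.7 tilt 2.66 open 0.0854 F [ 1.9 -0.5 -0.1] q [-29.  29.  14.  78.  -0. 137.]
toolz [-0.041  0.021 -0.999]
0.5423,-0.0232,0.17,94 now-frame offset cm [  5.28 -28.78   3.83] twist -80.3
   in frame at target yaw: [29.35  0.2   3.13]
```

```bash
cat > path.py <<'E'
# path.py x,y,z,yaw N : N equal world steps with equal twists, expressed in tool axes row by row
import sys
from h import *
from rig import get_state
s=get_state();M=R.from_rotvec(s["orientation"]).as_matrix()
yaw=np.degrees(np.arctan2(M[1,0],M[0,0]))
tilt=M[:,2]
print("t %.2f"%s["time"],"pos",s["ee_pos"].round(4),"yaw %.1f"%yaw,"toolz",M[:,2].round(3),"open %.4f"%s["opening"],"F",s["force"].round(1))
h=np.array([s["ee_pos"][0],s["ee_pos"][1]]);h/=np.linalg.norm(h)
print("radial tilt deg (neg=inward) %.2f"%np.degrees(tilt[:2]@h), "tangential %.2f"%np.degrees(tilt[1]*h[0]-tilt[0]*h[1]))
x,y,z,w=map(float,sys.argv[1].split(","));N=int(sys.argv[2])
T=-((w-yaw+180)%360-180); d=(np.array([x,y,z])-s["ee_pos"])*100
print("total",d.round(2),"twist",round(T,1),"->",round(T/N,2))
for i in range(N):
    A=M@R.from_rotvec([0,0,np.radians(T*i/N)]).as_matrix()
    print((A.T@d/N).round(1).tolist(),end=", ")
print()
E
python3 path.py 0.53,-0.19,0.12,94 10
```

```text
t 7.95 pos [ 0.5607 -0.3161  0.2013] yaw 13.7 toolz [-0.041  0.021 -0.999] open 0.0854 F [ 1.9 -0.5 -0.1]
radial tilt deg (neg=inward) -2.66 tangential -0.09
total [-3.07 12.61 -8.13] twist -80.3 -> -8.03
[0.0, -1.3, 0.9], [0.2, -1.3, 0.9], [0.4, -1.2, 0.9], [0.5, -1.1, 0.9], [0.7, -1.1, 0.9], [0.8, -1.0, 0.9], [1.0, -0.8, 0.9], [1.1, -0.7, 0.9], [1.2, -0.5, 0.9], [1.2, -0.4, 0.9],
```

Emit:
drive_tool(
  fingers=[0,0,0,0,0],
  offset=[
    [0,-1.3,0],
    [0.2,-1.3,0.5],
    [0.4,-1.2,1],
    [0.5,-1.1,1],
    [0.7,-1.1,1],
  ],
  twist=[-8,-8,-8,-8,-8],
)

```text
time: 8.45
ee_pos: [0.5463, -0.2538, 0.1737]
orientation: [-2.761, -1.437, 0.031]
force: [-0.6, -0.3, 0.3]
opening: 0.0122
```

Emit:
drive_tool(
  fingers=[0,0,0,0,0],
  offset=[
    [0.8,-1,1],
    [1,-0.8,1],
    [1.1,-0.7,1],
    [1.2,-0.5,1],
    [1.2,-0.4,1],
  ],
  twist=[-8,-8,-8,-8,-8],
)

```text
time: 8.95
ee_pos: [0.528, -0.1881, 0.1258]
orientation: [-2.068, -2.324, 0.012]
force: [0.3, -0.3, 0.0]
opening: 0.0001
```

```bash
python3 path.py 0.53,-0.19,0.03,94 4
```

```text
t 8.95 pos [ 0.528  -0.1881  0.1258] yaw 96.7 toolz [-0.028  0.015 -1.   ] open 0.0001 F [ 0.3 -0.3  0. ]
radial tilt deg (neg=inward) -1.79 tangential 0.26
total [ 0.2  -0.19 -9.58] twist 2.7 -> 0.67
[-0.1, 0.1, 2.4], [-0.1, 0.1, 2.4], [-0.1, 0.1, 2.4], [-0.1, 0.1, 2.4],
```

Tilt recovered by itself when twisting back (−2.7° → −1.8°), so I'll skip the correction and go to the spool.

```bash
python3 path.py 0.5423,-0.0232,0.13,94 5
```

```text
t 8.95 pos [ 0.528  -0.1881  0.1258] yaw 96.7 toolz [-0.028  0.015 -1.   ] open 0.0001 F [ 0.3 -0.3  0. ]
radial tilt deg (neg=inward) -1.79 tangential 0.26
total [ 1.43 16.49  0.42] twist 2.7 -> 0.54
[3.2, 0.7, -0.0], [3.3, 0.6, -0.0], [3.3, 0.6, -0.0], [3.3, 0.6, -0.0], [3.3, 0.5, -0.0],
```

Emit:
drive_tool(
  fingers=[50,100,100,100,100],
  offset=[
    [3.3,0.7,-0.2],
    [3.3,0.6,-0.2],
    [3.3,0.6,0],
    [3.3,0.6,0],
    [3,0.5,0],
  ],
  twist=[0.5,0.5,0.5,0.5,0.5],
)

```text
time: 9.45
ee_pos: [0.5399, -0.0203, 0.1326]
orientation: [-2.117, -2.28, 0.012]
force: [-0.0, -0.1, 0.3]
opening: 0.0721
```

```bash
python3 path.py 0.5423,-0.0232,0.045,94 3; python3 snap.py wrist w5
```

```text
t 9.45 pos [ 0.5399 -0.0203  0.1326] yaw 94.2 toolz [-0.027  0.015 -1.   ] open 0.0721 F [-0.  -0.1  0.3]
radial tilt deg (neg=inward) -1.60 tangential 0.78
total [ 0.24 -0.29 -8.76] twist 0.2 -> 0.07
[-0.2, 0.1, 2.9], [-0.2, 0.2, 2.9], [-0.2, 0.2, 2.9],
```

Emit:
drive_tool(
  fingers=[100,100,100,100,100],
  offset=[
    [-0.2,0.2,3],
    [-0.2,0.1,3],
    [0,0,2.4],
    [0,0,0],
    [0,0,0],
  ],
  twist=[0,0,0,0,0],
)

```text
time: 10.0
ee_pos: [0.5433, -0.016, 0.0501]
orientation: [-2.112, -2.29, 0.003]
force: [0.6, -0.4, -0.3]
opening: 0.0852
```

```bash
python3 path.py 0.5423,-0.0232,0.045,94 1; python3 snap.py wrist w6
```

```text
t 10.00 pos [ 0.5433 -0.016   0.0501] yaw 94.6 toolz [-0.021  0.016 -1.   ] open 0.0852 F [ 0.6 -0.4 -0.3]
radial tilt deg (neg=inward) -1.20 tangential 0.91
total [-0.1  -0.72 -0.51] twist 0.6 -> 0.61
[-0.7, -0.2, 0.5],
```

Emit:
drive_tool(
  fingers=[100,100,50,50,50],
  offset=[
    [-0.7,-0.1,0.5],
    [0,0,0],
    [0,0,0],
    [0,0,0],
    [0,0,0],
  ],
  twist=[0,0,0,0,0],
)

```text
time: 10.55
ee_pos: [0.5447, -0.0244, 0.0491]
orientation: [-2.117, -2.292, -0.003]
force: [-1.5, 0.7, 3.2]
opening: 0.0553
```

```bash
python3 path.py 0.5423,-0.0232,0.13,94 1
```

```text
t 10.55 pos [ 0.5447 -0.0244  0.0491] yaw 94.5 toolz [-0.015  0.016 -1.   ] open 0.0553 F [-1.5  0.7  3.2]
radial tilt deg (neg=inward) -0.88 tangential 0.89
total [-0.24  0.12  8.09] twist 0.5 -> 0.54
[0.3, -0.3, -8.1],
```

Emit:
drive_tool(
  fingers=[50,50,50],
  offset=[
    [0,0,-2],
    [0,0,-4],
    [0,0,-4],
  ],
  twist=[0,0,0],
)

```text
time: 10.85
ee_pos: [0.5422, -0.0258, 0.1467]
orientation: [-2.111, -2.285, 0.008]
force: [1.6, 0.6, -2.5]
opening: 0.0548
```

```bash
python3 path.py 0.4762,-0.3029,0.12,45 7;python3 snap.py wrist w7
```

```text
t 10.85 pos [ 0.5422 -0.0258  0.1467] yaw 94.5 toolz [-0.026  0.017 -1.   ] open 0.0548 F [ 1.6  0.6 -2.5]
radial tilt deg (neg=inward) -1.55 tangential 0.90
total [ -6.6  -27.71  -2.67] twist 49.5 -> 7.08
[-3.9, -1.2, 0.3], [-4.0, -0.8, 0.3], [-4.1, -0.3, 0.3], [-4.1, 0.2, 0.3], [-4.0, 0.7, 0.3], [-3.9, 1.2, 0.3], [-3.7, 1.7, 0.3],
```

Emit:
drive_tool(
  fingers=[50,50,50,50,50],
  offset=[
    [-3,-0.9,-0.2],
    [-4,-0.8,-0.2],
    [-4.1,-0.3,-0.2],
    [-4.1,0.2,-0.2],
    [-4,0.7,-0.1],
  ],
  twist=[7,7,7,7,7],
)

```text
time: 11.4
ee_pos: [0.501, -0.2168, 0.1632]
orientation: [-2.719, -1.535, 0.001]
force: [0.2, 0.3, -2.9]
opening: 0.0553
```

```bash
python3 path.py 0.4762,-0.3029,0.08,45 3
```

```text
t 11.40 pos [ 0.501  -0.2168  0.1632] yaw 58.9 toolz [-0.01   0.016 -1.   ] open 0.0553 F [ 0.2  0.3 -2.9]
radial tilt deg (neg=inward) -0.90 tangential 0.63
total [-2.48 -8.61 -8.32] twist 13.9 -> 4.62
[-2.9, 0.8, 2.7], [-2.8, 1.1, 2.7], [-2.7, 1.3, 2.7],
```

Emit:
drive_tool(
  fingers=[50,50,50,50],
  offset=[
    [-2.9,0.8,1.5],
    [-2.8,1.1,2.5],
    [-2.7,1.2,2.5],
    [0,0,1],
  ],
  twist=[4.6,4.6,4.6,0],
)

```text
time: 11.8
ee_pos: [0.4746, -0.3107, 0.0864]
orientation: [-2.901, -1.17, 0.0]
force: [0.1, 0.2, -3.2]
opening: 0.0548
```

```bash
python3 path.py 0.4762,-0.3029,0.048,45 1
```

```text
t 11.80 pos [ 0.4746 -0.3107  0.0864] yaw 43.9 toolz [-0.005  0.012 -1.   ] open 0.0548 F [ 0.1  0.2 -3.2]
radial tilt deg (neg=inward) -0.63 tangential 0.44
total [ 0.16  0.78 -3.84] twist -1.1 -> -1.05
[0.6, -0.4, 3.8],
```

Emit:
drive_tool(
  fingers=[50,50,50],
  offset=[
    [0.6,-0.4,2],
    [0,0,1.5],
    [0,0,0.3],
  ],
  twist=[0,0,0],
)

```text
time: 12.1
ee_pos: [0.4748, -0.3028, 0.0455]
orientation: [-2.899, -1.169, 0.002]
force: [-0.3, 0.6, -2.5]
opening: 0.0551
```

```bash
python3 path.py 0.4762,-0.3029,0.044,45 1
```

```text
t 12.10 pos [ 0.4748 -0.3028  0.0455] yaw 43.9 toolz [-0.007  0.014 -1.   ] open 0.0551 F [-0.3  0.6 -2.5]
radial tilt deg (neg=inward) -0.78 tangential 0.49
total [ 0.14 -0.01 -0.15] twist -1.1 -> -1.09
[0.1, 0.1, 0.2],
```

Emit:
drive_tool(
  fingers=[50,50,75,82],
  offset=[
    [0,0,0.2],
    [0,0,0.1],
    [0,0,0],
    [0,0,0],
  ],
  twist=[0,0,0,0],
)

```text
time: 12.5
ee_pos: [0.4759, -0.3029, 0.0463]
orientation: [-2.901, -1.174, 0.001]
force: [0.4, -0.0, -0.2]
opening: 0.0699
```

```bash
python3 path.py 0.4762,-0.3029,0.15,45 1; python3 snap.py wrist w8
```

```text
t 12.50 pos [ 0.4759 -0.3029  0.0463] yaw 44.1 toolz [-0.005  0.011 -1.   ] open 0.0699 F [ 0.4 -0.  -0.2]
radial tilt deg (neg=inward) -0.57 tangential 0.38
total [ 0.03 -0.   10.37] twist -0.9 -> -0.94
[0.1, -0.1, -10.4],
```

The spool stands in the tray at (320,350), pads open on both sides and the jar clear. Next up and over to the box.

Emit:
drive_tool(
  fingers=[82,90,100,100],
  offset=[
    [0,0,-1.5],
    [0,0,-4],
    [0,0,-4],
    [0,0,-1],
  ],
  twist=[0,0,0,0],
)

```text
time: 12.95
ee_pos: [0.4765, -0.303, 0.1542]
orientation: [-2.898, -1.176, 0.002]
force: [0.3, -0.6, -0.4]
opening: 0.0854
```

```bash
python3 path.py 0.6138,0.0418,0.15,94 9
```

```text
t 12.95 pos [ 0.4765 -0.303   0.1542] yaw 44.2 toolz [-0.006  0.013 -1.   ] open 0.0854 F [ 0.3 -0.6 -0.4]
radial tilt deg (neg=inward) -0.68 tangential 0.42
total [13.73 34.48 -0.42] twist -49.8 -> -5.54
[3.8, -1.7, 0.1], [3.9, -1.3, 0.1], [4.0, -0.9, 0.1], [4.1, -0.5, 0.1], [4.1, -0.1, 0.1], [4.1, 0.3, 0.1], [4.1, 0.7, 0.1], [4.0, 1.0, 0.1], [3.9, 1.4, 0.1],
```

Emit:
drive_tool(
  fingers=[100,100,100,100,100],
  offset=[
    [3.8,-1.7,0],
    [3.9,-1.3,0],
    [4,-0.9,0],
    [4.1,-0.5,0],
    [4.1,-0.1,0],
  ],
  twist=[-5.5,-5.5,-5.5,-5.5,-5.5],
)

```text
time: 13.45
ee_pos: [0.5569, -0.1111, 0.1593]
orientation: [-2.535, -1.846, -0.01]
force: [1.3, 0.3, -0.4]
opening: 0.0852
```

Emit:
drive_tool(
  fingers=[100,100,100,100,100],
  offset=[
    [4.1,0.3,0],
    [4.1,0.7,0],
    [4,1,0],
    [3,1,0],
    [0,0,0],
  ],
  twist=[-5.5,-5.5,-5.5,-5.5,0],
)

```text
time: 13.95
ee_pos: [0.6157, 0.0461, 0.1598]
orientation: [-2.108, -2.324, -0.016]
force: [1.0, -0.9, -0.4]
opening: 0.0858
```

```bash
python3 path.py 0.6138,0.0418,0.055,94 3; python3 snap.py wrist w9
```

```text
t 13.95 pos [0.6157 0.0461 0.1598] yaw 95.6 toolz [ 0.004  0.01  -1.   ] open 0.0858 F [ 1.  -0.9 -0.4]
radial tilt deg (neg=inward) 0.27 tangential 0.56
total [ -0.19  -0.43 -10.48] twist 1.6 -> 0.53
[-0.2, -0.1, 3.5], [-0.2, -0.1, 3.5], [-0.2, -0.1, 3.5],
```

```bash
python3 - <<'E'
from h import *
d=pickle.load(open("w9.pkl","rb"))
for n,c,z in(("boxtop",(320.5,267),.068),("disc",(229,302),.008),("ring",(316,366),.012),("frame",(320.5,240),.012),("sink",(339,321),.041)):print(n,unproj(d,c,z)[0].round(4))
E
```

```text
boxtop [0.6143 0.0416 0.068 ]
disc [ 0.5425 -0.0226  0.008 ]
ring [ 0.6216 -0.0771  0.012 ]
frame [0.6143 0.0413 0.012 ]
sink [ 0.6336 -0.0124  0.041 ]
```

Emit:
drive_tool(
  fingers=[100,100,100],
  offset=[
    [-0.4,-0.2,3],
    [0,0,3.5],
    [0,0,2.5],
  ],
  twist=[1.6,0,0],
)

```text
time: 14.3
ee_pos: [0.616, 0.0399, 0.071]
orientation: [2.151, 2.287, 0.023]
force: [0.3, 0.4, 0.7]
opening: 0.0855
```

```bash
python3 path.py 0.6138,0.0418,0.055,94 1
```

```text
t 14.30 pos [0.616  0.0399 0.071 ] yaw 93.5 toolz [ 0.011  0.009 -1.   ] open 0.0855 F [0.3 0.4 0.7]
radial tilt deg (neg=inward) 0.68 tangential 0.48
total [-0.22  0.19 -1.6 ] twist -0.5 -> -0.5
[0.2, -0.2, 1.6],
```

Emit:
drive_tool(
  fingers=[100,100,40,40,40],
  offset=[
    [0.2,-0.2,1.8],
    [0,0,0],
    [0,0,0],
    [0,0,0],
    [0,0,0],
  ],
  twist=[-0.5,0,0,0,0],
)

```text
time: 14.8
ee_pos: [0.6118, 0.0375, 0.0513]
orientation: [2.153, 2.288, 0.018]
force: [-0.4, 0.3, -0.6]
opening: 0.0514
```

```bash
python3 path.py 0.6138,0.0418,0.055,94 1; python3 snap.py wrist w10
```

```text
t 14.80 pos [0.6118 0.0375 0.0513] yaw 93.5 toolz [ 0.008  0.008 -1.   ] open 0.0514 F [-0.4  0.3 -0.6]
radial tilt deg (neg=inward) 0.47 tangential 0.44
total [0.2  0.43 0.37] twist -0.5 -> -0.5
[0.4, 0.2, -0.4],
```

Emit:
drive_tool(
  fingers=[40,40,40,40,40],
  offset=[
    [0,0,0],
    [0,0,-2],
    [0,0,-4],
    [0,0,-3],
    [0,0,0],
  ],
  twist=[0,0,0,0,0],
)

```text
time: 15.35
ee_pos: [0.6106, 0.0368, 0.1449]
orientation: [-2.152, -2.288, -0.017]
force: [0.3, -0.4, -1.4]
opening: 0.0514
```

```bash
python3 path.py 0.3969,-0.2925,0.13,45 9; python3 snap.py wrist w11
```

```text
t 15.35 pos [0.6106 0.0368 0.1449] yaw 93.5 toolz [ 0.007  0.008 -1.   ] open 0.0514 F [ 0.3 -0.4 -1.4]
radial tilt deg (neg=inward) 0.43 tangential 0.43
total [-21.37 -32.93  -1.49] twist 48.5 -> 5.39
[-3.5, -2.6, 0.1], [-3.7, -2.3, 0.1], [-3.9, -1.9, 0.1], [-4.1, -1.5, 0.1], [-4.2, -1.1, 0.1], [-4.3, -0.7, 0.1], [-4.4, -0.3, 0.1], [-4.4, 0.1, 0.1], [-4.3, 0.5, 0.1],
```

Emit:
drive_tool(
  fingers=[40,40,40,40,40],
  offset=[
    [-2.7,-2,0],
    [-3.7,-2.3,0],
    [-3.9,-1.9,0],
    [-4.1,-1.5,0],
    [-4.2,-1.1,0],
  ],
  twist=[5.4,5.4,5.4,5.4,5.4],
)

```text
time: 15.9
ee_pos: [0.493, -0.1367, 0.1354]
orientation: [-2.628, -1.709, -0.011]
force: [1.5, -0.8, -1.0]
opening: 0.0512
```

Emit:
drive_tool(
  fingers=[40,40,40,40,40],
  offset=[
    [-4.3,-0.7,0],
    [-4.4,-0.3,0],
    [-4.4,0.1,0],
    [-3,0.3,0],
    [0,0,0],
  ],
  twist=[5.4,5.4,5.4,5.4,0],
)

```text
time: 16.4
ee_pos: [0.3929, -0.2772, 0.1283]
orientation: [-2.909, -1.15, 0.001]
force: [0.4, 0.8, -1.5]
opening: 0.0509
```

```bash
python3 path.py 0.3969,-0.2925,0.047,45 3
```

```text
t 16.40 pos [ 0.3929 -0.2772  0.1283] yaw 43.1 toolz [-0.005  0.012 -1.   ] open 0.0509 F [ 0.4  0.8 -1.5]
radial tilt deg (neg=inward) -0.65 tangential 0.39
total [ 0.4  -1.53 -8.13] twist -1.9 -> -0.62
[-0.3, 0.5, 2.7], [-0.3, 0.5, 2.7], [-0.3, 0.5, 2.7],
```

Emit:
drive_tool(
  fingers=[40,40,40,40],
  offset=[
    [-0.5,0.7,2.5],
    [-0.3,0.5,3],
    [0,0,2],
    [0,0,0.3],
  ],
  twist=[0,0,0,0],
)

```text
time: 16.8
ee_pos: [0.3936, -0.2904, 0.0459]
orientation: [-2.908, -1.149, 0.001]
force: [-13.2, 8.0, 46.7]
opening: 0.0514
```

```bash
python3 path.py 0.3969,-0.2925,0.0463,45 1
```

```text
t 16.80 pos [ 0.3936 -0.2904  0.0459] yaw 43.1 toolz [-0.006  0.013 -1.   ] open 0.0514 F [-13.2   8.   46.7]
radial tilt deg (neg=inward) -0.73 tangential 0.41
total [ 0.33 -0.21  0.04] twist -1.9 -> -1.89
[0.1, 0.4, -0.0],
```

Touched down, with the force reading 47 N. I'll relax upward, then open.

Emit:
drive_tool(
  fingers=[40,70,75,75],
  offset=[
    [0,0,-0.1],
    [0,0,0],
    [0,0,0],
    [0,0,0],
  ],
  twist=[0,0,0,0],
)

```text
time: 17.2
ee_pos: [0.394, -0.2889, 0.047]
orientation: [-2.905, -1.153, 0.002]
force: [-1.1, 0.3, -0.2]
opening: 0.064
```

```bash
python3 path.py 0.3969,-0.2925,0.0463,45 1; python3 snap.py wrist w12;python3 snap.py scene s12
```

```text
t 17.20 pos [ 0.394  -0.2889  0.047 ] yaw 43.3 toolz [-0.007  0.014 -1.   ] open 0.0640 F [-1.1  0.3 -0.2]
radial tilt deg (neg=inward) -0.81 tangential 0.43
total [ 0.29 -0.36 -0.07] twist -1.7 -> -1.71
[-0.0, 0.5, 0.1],
```

Emit:
drive_tool(
  fingers=[75,80,80,80],
  offset=[
    [0,0,-1.5],
    [0,0,-4],
    [0,0,-4],
    [0,0,-2],
  ],
  twist=[0,0,0,0],
)

```text
time: 17.7
ee_pos: [0.3932, -0.2892, 0.1635]
orientation: [-2.9, -1.151, 0.006]
force: [1.4, 0.9, -0.4]
opening: 0.0683
```

```bash
python3 path.py 0.633,-0.0187,0.15,184 15; python3 snap.py wrist w13;python3 snap.py top t13
```

```text
t 17.70 pos [ 0.3932 -0.2892  0.1635] yaw 43.3 toolz [-0.012  0.018 -1.   ] open 0.0683 F [ 1.4  0.9 -0.4]
radial tilt deg (neg=inward) -1.14 tangential 0.44
total [23.98 27.05 -1.35] twist -140.7 -> -9.38
[2.4, -0.2, 0.1], [2.4, 0.2, 0.1], [2.3, 0.6, 0.1], [2.2, 0.9, 0.1], [2.0, 1.3, 0.1], [1.8, 1.6, 0.1], [1.5, 1.9, 0.1], [1.2, 2.1, 0.1], [0.8, 2.3, 0.1], [0.4, 2.4, 0.1], [0.1, 2.4, 0.1], [-0.3, 2.4, 0.1], [-0.7, 2.3, 0.1], [-1.1, 2.1, 0.1], [-1.4, 1.9, 0.1],
```

All three stand in the tray: jar (510,207), spool (503,257) and box (500,307) in the top view. The heatsink is still at (322,166). With the holder empty I can now measure the seats and the heatsink accurately.

```bash
python3 - <<'E'
import cv2
im=cv2.imread("pics/t13.png")
c=cv2.resize(im[138:250,255:400],None,fx=5.5,fy=5.5,interpolation=cv2.INTER_CUBIC)
for k in range(0,145,10): cv2.putText(c,str(255+k),(int(k*5.5),8),0,.3,(0,255,255),1); cv2.line(c,(int(k*5.5),9),(int(k*5.5),14),(0,255,255),1)
for k in range(2,112,10): cv2.putText(c,str(138+k),(0,int(k*5.5)+3),0,.3,(0,255,255),1); cv2.line(c,(22,int(k*5.5)),(28,int(k*5.5)),(0,255,255),1)
cv2.imwrite("pics/t13c.png",c)
E
python3 - <<'E'
from h import *
d=pickle.load(open("t13.pkl","rb"))
for n,c,z in(("ring",(358.9,175.4),.012),("disc",(327.5,222.5),.008),("frame",(288.1,181.6),.012),("sink",(322.9,164.5),.041)):print(n,unproj(d,c,z)[0].round(4))
P=unproj(d,[(358.9,175.4),(288.1,181.6)],.012)[:,:2];D=unproj(d,[(327.5,222.5)],.008)[0,:2]
v=P[1]-P[0];print("dist",np.linalg.norm(v),"yaw",np.degrees(np.arctan2(-v[0],v[1])))
S=P.mean(0);u=v/np.linalg.norm(v);x=np.array([u[1],-u[0]]);print("sink by layout",S+.015*x, D+.09*x)
E
```

```text
ring [ 0.6207 -0.0784  0.012 ]
disc [ 0.5425 -0.0233  0.008 ]
frame [0.6134 0.0412 0.012 ]
sink [ 0.6331 -0.0181  0.041 ]
dist 0.11981199725044238 yaw 3.4862699112712603
sink by layout [ 0.63198038 -0.01772564] [ 0.63228877 -0.01785995]
```

```bash
python3 path.py 0.6325,-0.018,0.16,183.7 17
```

```text
t 17.80 pos [ 0.3939 -0.2898  0.1636] yaw 43.3 toolz [-0.01   0.016 -1.   ] open 0.0682 F [ 0.5 -0.4 -0.7]
radial tilt deg (neg=inward) -1.00 tangential 0.43
total [23.86 27.18 -0.36] twist -140.4 -> -8.26
[2.1, -0.2, 0.0], [2.1, 0.1, 0.0], [2.1, 0.4, 0.0], [2.0, 0.7, 0.0], [1.9, 1.0, 0.0], [1.7, 1.2, 0.0], [1.5, 1.5, 0.0], [1.3, 1.7, 0.0], [1.0, 1.9, 0.0], [0.8, 2.0, 0.0], [0.5, 2.1, 0.0], [0.2, 2.1, 0.0], [-0.1, 2.1, 0.0], [-0.4, 2.1, 0.0], [-0.7, 2.0, 0.0], [-1.0, 1.9, 0.0], [-1.3, 1.7, 0.0],
```

Emit:
drive_tool(
  fingers=[80,80,80,80,80],
  offset=[
    [2.1,-0.2,-0.2],
    [2.1,0.1,-0.2],
    [2.1,0.4,-0.2],
    [2,0.7,0],
    [1.9,1,0],
  ],
  twist=[-8.3,-8.3,-8.3,-8.3,-8.3],
)

```text
time: 18.3
ee_pos: [0.4631, -0.2082, 0.1681]
orientation: [-2.285, -2.128, -0.005]
force: [0.4, -0.2, -0.3]
opening: 0.0683
```

Emit:
drive_tool(
  fingers=[70,70,70,70,70],
  offset=[
    [1.7,1.2,0],
    [1.5,1.5,0],
    [1.3,1.7,0],
    [1,1.9,0],
    [0.8,2,0],
  ],
  twist=[-8.3,-8.3,-8.3,-8.3,-8.3],
)

```text
time: 18.8
ee_pos: [0.5316, -0.1217, 0.1637]
orientation: [-1.345, -2.814, -0.015]
force: [-0.4, 0.3, -0.7]
opening: 0.0596
```

```bash
python3 path.py 0.6325,-0.018,0.15,183.7 8
```

```text
t 18.80 pos [ 0.5316 -0.1217  0.1637] yaw 128.9 toolz [-0.016  0.018 -1.   ] open 0.0596 F [-0.4  0.3 -0.7]
radial tilt deg (neg=inward) -1.13 tangential 0.80
total [10.09 10.37 -1.37] twist -54.8 -> -6.85
[0.2, 1.8, 0.2], [-0.0, 1.8, 0.2], [-0.2, 1.8, 0.2], [-0.4, 1.8, 0.2], [-0.6, 1.7, 0.2], [-0.8, 1.6, 0.2], [-1.0, 1.5, 0.2], [-1.2, 1.4, 0.2],
```

Emit:
drive_tool(
  fingers=[65,65,65,65,65],
  offset=[
    [0.2,1.8,0],
    [0,1.8,0],
    [-0.2,1.8,0],
    [-0.4,1.8,0],
    [-0.6,1.7,0],
  ],
  twist=[-7,-7,-7,-7,-7],
)

```text
time: 19.3
ee_pos: [0.5937, -0.051, 0.1583]
orientation: [-0.393, -3.092, -0.025]
force: [0.4, 0.1, 0.0]
opening: 0.0555
```

Emit:
drive_tool(
  fingers=[65,65,65,65,65],
  offset=[
    [-0.8,1.6,0],
    [-1,1.3,0],
    [-0.6,0.6,0],
    [0,0,0],
    [0,0,0],
  ],
  twist=[-7,-6,-3,0,0],
)

```text
time: 19.8
ee_pos: [0.6234, -0.0165, 0.1521]
orientation: [0.067, -3.112, -0.031]
force: [-1.2, -0.6, -0.4]
opening: 0.0557
```

```bash
python3 path.py 0.6325,-0.018,0.08,183.7 2; python3 snap.py wrist w14
```

```text
t 19.80 pos [ 0.6234 -0.0165  0.1521] yaw -177.5 toolz [-0.029  0.019 -0.999] open 0.0557 F [-1.2 -0.6 -0.4]
radial tilt deg (neg=inward) -1.68 tangential 1.07
total [ 0.91 -0.15 -7.21] twist -1.2 -> -0.61
[-0.6, -0.2, 3.6], [-0.6, -0.2, 3.6],
```

The large heatsink is at (316,265) in front of the backstop (318,305). The small look-alike at (573,198) lies outside the holder, so the one in the holder is the one meant; I measured it at 47×32 mm against the 44×30 stated.

Emit:
drive_tool(
  fingers=[65,65,65,65],
  offset=[
    [-0.7,-0.2,3],
    [-0.4,-0.1,3.6],
    [0,0,1],
    [0,0,0],
  ],
  twist=[-1.2,0,0,0],
)

```text
time: 20.25
ee_pos: [0.6316, -0.0196, 0.0751]
orientation: [0.09, -3.114, -0.031]
force: [-0.7, -0.0, 0.9]
opening: 0.0556
```

```bash
python3 path.py 0.6325,-0.018,0.045,183.7 1; python3 snap.py wrist w15
```

```text
t 20.25 pos [ 0.6316 -0.0196  0.0751] yaw -176.7 toolz [-0.027  0.019 -0.999] open 0.0556 F [-0.7 -0.   0.9]
radial tilt deg (neg=inward) -1.58 tangential 1.05
total [ 0.09  0.16 -3.01] twist -0.4 -> -0.37
[-0.2, 0.1, 3.0],
```

Emit:
drive_tool(
  fingers=[65,65],
  offset=[
    [-0.1,0.1,2.4],
    [0,0,0.3],
  ],
  twist=[0,0],
)

```text
time: 20.5
ee_pos: [0.6334, -0.0185, 0.0519]
orientation: [0.088, -3.119, -0.031]
force: [-0.5, 0.3, 0.8]
opening: 0.0557
```

```bash
python3 path.py 0.6325,-0.018,0.045,183.7 1
```

```text
t 20.50 pos [ 0.6334 -0.0185  0.0519] yaw -176.8 toolz [-0.022  0.019 -1.   ] open 0.0557 F [-0.5  0.3  0.8]
radial tilt deg (neg=inward) -1.30 tangential 1.05
total [-0.09  0.05 -0.69] twist -0.5 -> -0.45
[0.1, 0.0, 0.7],
```

Emit:
drive_tool(
  fingers=[65,15,15,15,15],
  offset=[
    [0.1,0,0.6],
    [0,0,0],
    [0,0,0],
    [0,0,0],
    [0,0,0],
  ],
  twist=[0,0,0,0,0],
)

```text
time: 21.0
ee_pos: [0.6347, -0.0188, 0.0517]
orientation: [0.087, -3.126, -0.03]
force: [-0.1, -0.4, -0.2]
opening: 0.0286
```

```bash
python3 path.py 0.6325,-0.018,0.045,183.7 1; python3 snap.py wrist w16
```

```text
t 21.00 pos [ 0.6347 -0.0188  0.0517] yaw -176.8 toolz [-0.015  0.019 -1.   ] open 0.0286 F [-0.1 -0.4 -0.2]
radial tilt deg (neg=inward) -0.88 tangential 1.04
total [-0.22  0.08 -0.67] twist -0.5 -> -0.5
[0.2, 0.1, 0.7],
```

Emit:
drive_tool(
  fingers=[15,15,15,15],
  offset=[
    [0,0,-1.5],
    [0,0,-3],
    [0,0,-4],
    [0,0,-2],
  ],
  twist=[0,0,0,0],
)

```text
time: 21.45
ee_pos: [0.6339, -0.0206, 0.1563]
orientation: [0.087, -3.118, -0.03]
force: [0.6, -0.5, -1.8]
opening: 0.0286
```

```bash
python3 path.py 0.489,0.3065,0.12,186.8 9; python3 snap.py wrist w17
```

```text
t 21.45 pos [ 0.6339 -0.0206  0.1563] yaw -176.8 toolz [-0.023  0.019 -1.   ] open 0.0286 F [ 0.6 -0.5 -1.8]
radial tilt deg (neg=inward) -1.35 tangential 1.04
total [-14.49  32.71  -3.63] twist -3.6 -> -0.4
[1.4, 3.7, 0.5], [1.4, 3.7, 0.5], [1.3, 3.7, 0.5], [1.3, 3.7, 0.5], [1.3, 3.7, 0.5], [1.3, 3.8, 0.5], [1.2, 3.8, 0.5], [1.2, 3.8, 0.5], [1.2, 3.8, 0.5],
```

```bash
python3 - <<'E'
from h import *
from rig import get_state
s=get_state();d=pickle.load(open("w17.pkl","rb"))
M=R.from_rotvec(s["orientation"]).as_matrix()
im=cv2.imread("pics/w17.png")
# TCP->sink underside along tool z: 34.7mm ; tool x offset guess
for off,col in((0.002,(0,0,255)),(-.002,(255,0,0))):
  for zz in(.0107,.0347):
    P=np.array([[off+a*.022,b*.015,zz] for a,b in((1,1),(1,-1),(-1,-1),(-1,1))])
    W=P@M.T+s["ee_pos"]; q=proj(d,W).round(1);print(off,zz,q.tolist())
    cv2.polylines(im,[q.astype(int)],True,col,1)
cv2.imwrite("pics/w17m.png",cv2.resize(im[230:420,220:430],None,fx=3.5,fy=3.5,interpolation=cv2.INTER_CUBIC))
E
```

```text
0.002 0.0107 [[360.7, 286.3], [284.1, 286.3], [287.7, 378.6], [357.1, 378.6]]
0.002 0.0347 [[355.3, 263.0], [289.5, 263.0], [292.2, 345.3], [352.7, 345.3]]
-0.002 0.0107 [[360.3, 295.5], [284.4, 295.5], [288.0, 386.1], [356.9, 386.1]]
-0.002 0.0347 [[355.1, 271.1], [289.7, 271.1], [292.4, 352.1], [352.5, 352.1]]
```

Emit:
drive_tool(
  fingers=[15,15,15,15,15],
  offset=[
    [1,2.8,0],
    [1.4,3.7,0],
    [1.4,3.7,0],
    [1.4,3.7,0],
    [1.4,3.7,0],
  ],
  twist=[-0.4,-0.4,-0.4,-0.4,-0.4],
)

```text
time: 22.0
ee_pos: [0.5574, 0.1507, 0.1637]
orientation: [0.131, -3.124, -0.029]
force: [0.3, -0.2, -0.9]
opening: 0.0286
```

Emit:
drive_tool(
  fingers=[15,15,15,15,15],
  offset=[
    [1.3,3.7,0],
    [1.2,3.7,0],
    [1.2,3.7,0],
    [0.8,2,0],
    [0,0,0],
  ],
  twist=[-0.4,-0.4,-0.4,-0.4,0],
)

```text
time: 22.5
ee_pos: [0.4945, 0.2854, 0.1659]
orientation: [0.184, -3.12, -0.031]
force: [0.2, -0.6, -0.6]
opening: 0.0286
```

```bash
python3 path.py 0.491,0.307,0.10,186.7 2; python3 snap.py wrist w18
```

```text
t 22.50 pos [0.4945 0.2854 0.1659] yaw -173.3 toolz [-0.017  0.019 -1.   ] open 0.0286 F [ 0.2 -0.6 -0.6]
radial tilt deg (neg=inward) -0.30 tangential 1.40
total [-0.35  2.16 -6.59] twist 0.0 -> 0.02
[0.0, 1.0, 3.3], [0.0, 1.0, 3.3],
```

```bash
python3 - <<'E'
from h import *
im=cv2.imread("pics/w18.png");cv2.imwrite("pics/w18c.png",cv2.resize(im[135:315,270:430],None,fx=4,fy=4,interpolation=cv2.INTER_CUBIC))
d=pickle.load(open("w18.pkl","rb"))
print(unproj(d,[(346,231)],.014).round(4))
E
```

```text
[[0.489  0.3066 0.014 ]]
```

Emit:
drive_tool(
  fingers=[15,15,15,15],
  offset=[
    [0,1,2],
    [0.1,1,3.5],
    [0,0,2.5],
    [0,0,0],
  ],
  twist=[0,0,0,0],
)

```text
time: 22.95
ee_pos: [0.4927, 0.3036, 0.0845]
orientation: [0.178, -3.124, -0.03]
force: [-0.5, -0.4, -1.1]
opening: 0.0288
```

```bash
python3 path.py 0.491,0.3066,0.0487,186.7 1; python3 snap.py wrist w19
```

```text
t 22.95 pos [0.4927 0.3036 0.0845] yaw -173.5 toolz [-0.014  0.018 -1.   ] open 0.0288 F [-0.5 -0.4 -1.1]
radial tilt deg (neg=inward) -0.11 tangential 1.30
total [-0.17  0.3  -3.58] twist -0.2 -> -0.16
[0.1, 0.2, 3.6],
```

Emit:
drive_tool(
  fingers=[15,15,15],
  offset=[
    [0.1,0.2,1.8],
    [0,0,1],
    [0,0,0],
  ],
  twist=[0,0,0],
)

```text
time: 23.3
ee_pos: [0.495, 0.3053, 0.0612]
orientation: [0.174, -3.13, -0.034]
force: [-0.3, -1.0, 0.3]
opening: 0.0284
```

```bash
python3 path.py 0.491,0.3066,0.0487,186.7 1
```

```text
t 23.30 pos [0.495  0.3053 0.0612] yaw -173.6 toolz [-0.008  0.021 -1.   ] open 0.0284 F [-0.3 -1.   0.3]
radial tilt deg (neg=inward) 0.25 tangential 1.27
total [-0.4   0.13 -1.25] twist -0.3 -> -0.35
[0.4, 0.1, 1.3],
```

Emit:
drive_tool(
  fingers=[15,15],
  offset=[
    [0.5,0.1,0.8],
    [0.1,0,0.2],
  ],
  twist=[-0.3,0],
)

```text
time: 23.5
ee_pos: [0.4899, 0.3058, 0.0527]
orientation: [0.181, -3.132, -0.036]
force: [0.4, 0.2, -1.4]
opening: 0.0286
```

```bash
python3 path.py 0.491,0.3066,0.0487,186.7 1
```

```text
t 23.50 pos [0.4899 0.3058 0.0527] yaw -173.4 toolz [-0.005  0.023 -1.   ] open 0.0286 F [ 0.4  0.2 -1.4]
radial tilt deg (neg=inward) 0.42 tangential 1.27
total [ 0.11  0.08 -0.4 ] twist -0.1 -> -0.08
[-0.1, 0.1, 0.4],
```

Emit:
drive_tool(
  fingers=[15,15],
  offset=[
    [-0.1,0.1,0.3],
    [0,0,0.1],
  ],
  twist=[0,0],
)

```text
time: 23.7
ee_pos: [0.4911, 0.3073, 0.0494]
orientation: [0.181, -3.133, -0.037]
force: [-0.3, -0.6, -0.7]
opening: 0.0288
```

```bash
python3 path.py 0.491,0.3066,0.0487,186.7 1;python3 snap.py wrist w20; python3 snap.py scene s20; python3 -c "
import cv2;im=cv2.imread('pics/s20.png');cv2.imwrite('pics/s20c.png',cv2.resize(im[150:240,300:430],None,fx=5,fy=5,interpolation=cv2.INTER_CUBIC))"
```

```text
t 23.70 pos [0.4911 0.3073 0.0494] yaw -173.4 toolz [-0.004  0.023 -1.   ] open 0.0288 F [-0.3 -0.6 -0.7]
radial tilt deg (neg=inward) 0.51 tangential 1.27
total [-0.01 -0.07 -0.07] twist -0.1 -> -0.07
[0.0, -0.1, 0.1],
```

Emit:
drive_tool(
  fingers=[15,15],
  offset=[
    [0,0,0.1],
    [0,0,0.1],
  ],
  twist=[0,0],
)

```text
time: 24.0
ee_pos: [0.4913, 0.3075, 0.0477]
orientation: [0.181, -3.134, -0.037]
force: [-0.1, -0.9, -0.4]
opening: 0.0285
```

```bash
python3 path.py 0.491,0.3066,0.0487,186.7 1
```

```text
t 24.00 pos [0.4913 0.3075 0.0477] yaw -173.4 toolz [-0.004  0.024 -1.   ] open 0.0285 F [-0.1 -0.9 -0.4]
radial tilt deg (neg=inward) 0.53 tangential 1.26
total [-0.03 -0.09  0.1 ] twist -0.1 -> -0.07
[0.0, -0.1, -0.1],
```

Emit:
drive_tool(
  fingers=[15,15],
  offset=[
    [0,-0.1,0.1],
    [0,0,0.1],
  ],
  twist=[0,0],
)

```text
time: 24.2
ee_pos: [0.4915, 0.3072, 0.0469]
orientation: [0.182, -3.134, -0.04]
force: [-3.7, -3.6, 17.9]
opening: 0.0286
```

```bash
python3 path.py 0.491,0.3066,0.0487,186.7 1
```

```text
t 24.20 pos [0.4915 0.3072 0.0469] yaw -173.3 toolz [-0.003  0.025 -1.   ] open 0.0286 F [-3.7 -3.6 17.9]
radial tilt deg (neg=inward) 0.62 tangential 1.33
total [-0.05 -0.06  0.18] twist -0.0 -> -0.05
[0.1, -0.0, -0.2],
```

Emit:
drive_tool(
  fingers=[25,45,60,60],
  offset=[
    [0,0,0],
    [0,0,0],
    [0,0,0],
    [0,0,0],
  ],
  twist=[0,0,0,0],
)

```text
time: 24.6
ee_pos: [0.4917, 0.3071, 0.0475]
orientation: [0.182, -3.135, -0.041]
force: [-0.3, -1.2, 0.4]
opening: 0.0514
```

```bash
python3 path.py 0.491,0.3066,0.15,186.7 1;python3 snap.py wrist w21
```

```text
t 24.60 pos [0.4917 0.3071 0.0475] yaw -173.4 toolz [-0.002  0.026 -1.   ] open 0.0514 F [-0.3 -1.2  0.4]
radial tilt deg (neg=inward) 0.67 tangential 1.32
total [-0.07 -0.05 10.25] twist -0.1 -> -0.05
[0.1, 0.2, -10.2],
```

Heatsink released on the chip at (322,320), pads clear on both sides. I'll rise and check its placing.

Emit:
drive_tool(
  fingers=[62,65,65,65,65],
  offset=[
    [0,0,-1.5],
    [0,0,-4],
    [0,0,-4],
    [3,0,-1],
    [3,0,0],
  ],
  twist=[0,0,0,0,0],
)

```text
time: 25.15
ee_pos: [0.4337, 0.2975, 0.1544]
orientation: [0.179, -3.134, -0.039]
force: [-0.1, -0.3, -0.3]
opening: 0.0554
```

```bash
python3 path.py 0.491,0.3066,0.15,186.7 1;python3 snap.py top t22;python3 snap.py wrist w22;python3 - <<'E'
import cv2
im=cv2.imread("pics/t22.png");cv2.imwrite("pics/t22c.png",cv2.resize(im[205:315,80:190],None,fx=5,fy=5,interpolation=cv2.INTER_CUBIC))
E
```

```text
t 25.15 pos [0.4337 0.2975 0.1544] yaw -173.5 toolz [-0.004  0.025 -1.   ] open 0.0554 F [-0.1 -0.3 -0.3]
radial tilt deg (neg=inward) 0.63 tangential 1.29
total [ 5.73  0.91 -0.44] twist -0.2 -> -0.17
[-5.8, 0.2, 0.4],
```

```bash
python3 - <<'E'
from h import *
im=cv2.imread("pics/w22.png");cv2.imwrite("pics/w22c.png",cv2.resize(im[220:380,255:390],None,fx=4.5,fy=4.5,interpolation=cv2.INTER_CUBIC))
d=pickle.load(open("t22.pkl","rb"))
p=unproj(d,[(111,244),(130.4,241.6),(133.6,270),(114,272)],.038)[:,:2]
print(p.mean(0).round(4)); xa=(p[0]+p[1]-p[2]-p[3])/2;print(np.linalg.norm(xa),np.degrees(np.arctan2(xa[1],xa[0])))
# overlay predicted sink (chip centre .489,.3066 yaw 6.7)
d=pickle.load(open("w22.pkl","rb"));a=np.radians(6.7);c,s=np.cos(a),np.sin(a)
for z in(.014,.038):
  P=np.array([[.489+c*u*.022-s*v*.015,.3066+s*u*.022+c*v*.015,z] for u,v in((1,1),(1,-1),(-1,-1),(-1,1))])
  cv2.polylines(im,[proj(d,P).round().astype(int)],True,(0,0,255) if z>.02 else (255,0,255),1)
cv2.imwrite("pics/w22m.png",cv2.resize(im[220:380,255:390],None,fx=4,fy=4,interpolation=cv2.INTER_CUBIC))
E
```

```text
[0.4912 0.3075]
0.04589519419148914 7.76245161031004
```

Heatsink sits about 2–3 mm from the chip centre, aligned within about 1°. That is well inside tolerance. Now I'll return the objects, box first.

```bash
python3 path.py 0.397,-0.287,0.16,43.3 18
```

```text
t 25.25 pos [0.4308 0.2967 0.1536] yaw -173.4 toolz [-0.006  0.023 -1.   ] open 0.0555 F [-0.1 -0.6  0.6]
radial tilt deg (neg=inward) 0.46 tangential 1.31
total [ -3.38 -58.37   0.64] twist 143.3 -> 7.96
[0.6, -3.2, -0.1], [0.1, -3.2, -0.1], [-0.3, -3.2, -0.1], [-0.8, -3.2, -0.1], [-1.2, -3.0, -0.1], [-1.6, -2.8, -0.1], [-2.0, -2.6, -0.1], [-2.3, -2.3, -0.1], [-2.6, -1.9, -0.1], [-2.9, -1.5, -0.1], [-3.0, -1.1, -0.1], [-3.2, -0.7, -0.1], [-3.2, -0.2, -0.1], [-3.2, 0.2, -0.1], [-3.2, 0.6, -0.1], [-3.1, 1.1, -0.1], [-2.9, 1.5, -0.1], [-2.6, 1.9, -0.1],
```

Emit:
drive_tool(
  fingers=[65,65,65,65,65],
  offset=[
    [0.6,-3.2,-0.3],
    [0.1,-3.2,-0.3],
    [-0.3,-3.2,-0.3],
    [-0.8,-3.2,-0.1],
    [-1.2,-3,-0.1],
  ],
  twist=[8,8,8,8,8],
)

```text
time: 25.75
ee_pos: [0.422, 0.1338, 0.1604]
orientation: [-0.924, -2.991, -0.035]
force: [0.6, -0.4, -0.2]
opening: 0.0554
```

Emit:
drive_tool(
  fingers=[80,80,80,80,80],
  offset=[
    [-1.6,-2.8,-0.1],
    [-2,-2.6,-0.1],
    [-2.3,-2.3,-0.1],
    [-2.6,-1.9,-0.1],
    [-2.9,-1.5,-0.1],
  ],
  twist=[8,8,8,8,8],
)

```text
time: 26.25
ee_pos: [0.409, -0.0351, 0.161]
orientation: [-1.924, -2.463, -0.028]
force: [0.4, 0.3, -0.5]
opening: 0.0685
```

```bash
python3 path.py 0.397,-0.287,0.16,43.3 8
```

```text
t 26.25 pos [ 0.409  -0.0351  0.161 ] yaw 104.0 toolz [-0.002  0.024 -1.   ] open 0.0685 F [ 0.4  0.3 -0.5]
radial tilt deg (neg=inward) -0.22 tangential 1.37
total [ -1.2  -25.19  -0.1 ] twist 60.7 -> 7.59
[-3.0, -0.9, -0.1], [-3.1, -0.5, -0.1], [-3.2, -0.1, -0.1], [-3.1, 0.3, -0.1], [-3.1, 0.7, -0.1], [-2.9, 1.1, -0.1], [-2.8, 1.5, -0.1], [-2.5, 1.9, -0.1],
```

Emit:
drive_tool(
  fingers=[90,90,90,90,90],
  offset=[
    [-3,-0.9,-0.1],
    [-3.1,-0.5,-0.1],
    [-3.2,-0.1,-0.1],
    [-3.1,0.3,-0.1],
    [-3.1,0.7,-0.1],
  ],
  twist=[7.6,7.6,7.6,7.6,7.6],
)

```text
time: 26.75
ee_pos: [0.3998, -0.2014, 0.1619]
orientation: [-2.643, -1.662, -0.019]
force: [0.4, 0.5, -0.7]
opening: 0.0767
```

Emit:
drive_tool(
  fingers=[90,90,90,90,90],
  offset=[
    [-2.9,1.1,-0.1],
    [-2.8,1.5,-0.1],
    [-1.5,1.2,0],
    [0,0,0],
    [0,0,0],
  ],
  twist=[7.6,7.6,5,0,0],
)

```text
time: 27.25
ee_pos: [0.3934, -0.2927, 0.1604]
orientation: [-2.905, -1.14, -0.012]
force: [0.8, 0.8, 0.3]
opening: 0.0768
```

```bash
python3 path.py 0.397,-0.287,0.055,43.3 3; python3 snap.py wrist w23
```

```text
t 27.25 pos [ 0.3934 -0.2927  0.1604] yaw 42.8 toolz [-0.     0.022 -1.   ] open 0.0768 F [0.8 0.8 0.3]
radial tilt deg (neg=inward) -0.77 tangential 1.02
total [  0.36   0.57 -10.54] twist -0.5 -> -0.16
[0.2, 0.0, 3.5], [0.2, 0.0, 3.5], [0.2, 0.0, 3.5],
```

```bash
python3 - <<'E'
from h import *
d=pickle.load(open("w23.pkl","rb"))
for n,c,z in(("box",(320.7,249.5),.063),("spool",(427,170.5),.053),("jar",(557,80),.073)):print(n,unproj(d,c,z)[0].round(4))
E
```

```text
box [ 0.3948 -0.2866  0.063 ]
spool [ 0.476  -0.3018  0.053 ]
jar [ 0.552  -0.3109  0.073 ]
```

Emit:
drive_tool(
  fingers=[90,90,90],
  offset=[
    [0.4,0,3],
    [0.2,0,3.5],
    [0,0,2.4],
  ],
  twist=[0,0,0],
)

```text
time: 27.6
ee_pos: [0.4011, -0.2856, 0.0727]
orientation: [-2.907, -1.155, -0.02]
force: [-0.4, 0.5, -0.4]
opening: 0.0766
```

```bash
python3 path.py 0.397,-0.287,0.049,43.3 1
```

```text
t 27.60 pos [ 0.4011 -0.2856  0.0727] yaw 43.3 toolz [ 0.007  0.018 -1.   ] open 0.0766 F [-0.4  0.5 -0.4]
radial tilt deg (neg=inward) -0.28 tangential 1.04
total [-0.41 -0.14 -2.37] twist 0.0 -> 0.03
[-0.4, -0.2, 2.4],
```

Emit:
drive_tool(
  fingers=[90,90,40,40,40],
  offset=[
    [-0.5,-0.3,2],
    [0,0,0.3],
    [0,0,0],
    [0,0,0],
    [0,0,0],
  ],
  twist=[0,0,0,0,0],
)

```text
time: 28.1
ee_pos: [0.3964, -0.2822, 0.0488]
orientation: [-2.898, -1.17, -0.019]
force: [-0.3, -0.2, -1.2]
opening: 0.0516
```

```bash
python3 path.py 0.395,-0.2866,0.049,43.3 1; python3 snap.py wrist w24
```

```text
t 28.10 pos [ 0.3964 -0.2822  0.0488] yaw 43.9 toolz [ 0.005  0.019 -1.   ] open 0.0516 F [-0.3 -0.2 -1.2]
radial tilt deg (neg=inward) -0.40 tangential 1.07
total [-0.14 -0.44  0.02] twist 0.6 -> 0.64
[-0.4, 0.2, -0.0],
```

```bash
cat > rel.py <<'E'
# rel.py picname z u,v ... : centre of given pixels at height z, relative to the TCP in tool axes (mm)
import sys
from h import *
from rig import get_state
s=get_state();M=R.from_rotvec(s["orientation"]).as_matrix()
d=pickle.load(open(sys.argv[1]+".pkl","rb"));z=float(sys.argv[2])
P=unproj(d,[tuple(map(float,a.split(","))) for a in sys.argv[3:]],z)
print("world",P.mean(0).round(4),"tool mm",((P.mean(0)-s["ee_pos"])@M*1000).round(1), "eye-tcp tool mm",((d["eye"]-s["ee_pos"])@M*1000).round(1))
E
python3 rel.py w24 .063 250,332 397,332 395,427 256,427
python3 - <<'E'
import cv2
im=cv2.imread("pics/w24.png");cv2.imwrite("pics/w24c.png",cv2.resize(im[250:450,220:430],None,fx=3.5,fy=3.5,interpolation=cv2.INTER_CUBIC))
E
```

```text
world [ 0.3926 -0.2859  0.063 ] tool mm [ -5.   -0.1 -14.3] eye-tcp tool mm [  83.6   -0.8 -117.8]
```

```bash
python3 - <<'E'
from h import *
d=pickle.load(open("w10.pkl","rb"));print(d["eye"],unproj(d,[(248,322),(398,322),(396,412),(252,412)],.068).mean(0))
d=pickle.load(open("w11.pkl","rb"));print(d["eye"],unproj(d,[(248,322),(398,322),(396,412),(252,412)],.1616).mean(0))
print(unproj(pickle.load(open("w11.pkl","rb")),[(327,226)],.012))
d=pickle.load(open("w12.pkl","rb"));print(d["eye"],unproj(d,[(244,318),(397,318),(393,414),(250,414)],.063).mean(0))
E
```

```text
[0.60476161 0.12064874 0.16984923] [0.61085791 0.04033251 0.068     ]
[0.60368294 0.11996093 0.26349995] [0.60970635 0.0395802  0.1616    ]
[[0.61320299 0.04763718 0.012     ]]
[ 0.45520023 -0.23281446  0.16534122] [ 0.39467555 -0.28683459  0.063     ]
```

Emit:
drive_tool(
  fingers=[40,40,40,40],
  offset=[
    [0,0,-1],
    [0,0,-3],
    [0,0,-4],
    [0,0,-2],
  ],
  twist=[0,0,0,0],
)

```text
time: 28.55
ee_pos: [0.3947, -0.2832, 0.153]
orientation: [-2.896, -1.169, -0.016]
force: [0.9, -0.4, -1.7]
opening: 0.0516
```

```bash
python3 path.py 0.6132,0.0458,0.14,93.6 10
```

```text
t 28.55 pos [ 0.3947 -0.2832  0.153 ] yaw 44.0 toolz [ 0.002  0.021 -1.   ] open 0.0516 F [ 0.9 -0.4 -1.7]
radial tilt deg (neg=inward) -0.60 tangential 1.08
total [21.85 32.9  -1.3 ] twist -49.6 -> -4.96
[3.9, -0.8, 0.2], [3.9, -0.5, 0.2], [3.9, -0.2, 0.2], [3.9, 0.2, 0.2], [3.9, 0.5, 0.2], [3.9, 0.8, 0.2], [3.8, 1.2, 0.2], [3.7, 1.5, 0.2], [3.5, 1.8, 0.2], [3.3, 2.1, 0.2],
```

Emit:
drive_tool(
  fingers=[40,40,40,40,40],
  offset=[
    [3,-0.6,0],
    [3.9,-0.5,0],
    [3.9,-0.2,0],
    [3.9,0.2,0],
    [3.9,0.5,0],
  ],
  twist=[-5,-5,-5,-5,-5],
)

```text
time: 29.05
ee_pos: [0.5022, -0.1278, 0.1675]
orientation: [-2.582, -1.784, -0.032]
force: [1.6, -0.2, -1.8]
opening: 0.0515
```

Emit:
drive_tool(
  fingers=[40,40,40,40,40],
  offset=[
    [3.9,0.8,0],
    [3.8,1.2,0],
    [3.7,1.5,0],
    [3.3,1.6,0],
    [0,0,0],
  ],
  twist=[-5,-5,-5,-4.6,0],
)

```text
time: 29.55
ee_pos: [0.5908, 0.0141, 0.1773]
orientation: [2.215, 2.22, 0.041]
force: [0.6, -0.4, -1.0]
opening: 0.0513
```

```bash
python3 path.py 0.6132,0.0458,0.065,93.6 3; python3 snap.py wrist w25
```

```text
t 29.55 pos [0.5908 0.0141 0.1773] yaw 90.1 toolz [ 0.022  0.015 -1.   ] open 0.0513 F [ 0.6 -0.4 -1. ]
radial tilt deg (neg=inward) 1.30 tangential 0.80
total [  2.24   3.17 -11.23] twist -3.5 -> -1.16
[1.0, 0.7, 3.8], [1.0, 0.7, 3.8], [1.0, 0.7, 3.8],
```

```bash
python3 rel.py w25 .012 347,196.5; python3 rel.py w25 .191 251,333 397,333 393,424 255,424
```

```text
world [0.6132 0.0412 0.012 ] tool mm [ 26.2  19.9 166.2] eye-tcp tool mm [  85.6   -0.2 -118. ]
world [0.5902 0.0095 0.191 ] tool mm [ -3.    0.7 -13.7] eye-tcp tool mm [  85.6   -0.2 -118. ]
```

Emit:
drive_tool(
  fingers=[40,40,40,40],
  offset=[
    [1.5,1,2.5],
    [1.5,1,3.5],
    [0.5,0.2,2.5],
    [0,0,0],
  ],
  twist=[-1.5,-1.5,-0.5,0],
)

```text
time: 30.0
ee_pos: [0.6134, 0.0475, 0.0955]
orientation: [2.15, 2.277, 0.042]
force: [-1.0, -0.3, -1.2]
opening: 0.0517
```

```bash
python3 path.py 0.6132,0.0458,0.0538,93.6 1; python3 snap.py wrist w26
```

```text
t 30.00 pos [0.6134 0.0475 0.0955] yaw 93.3 toolz [ 0.025  0.013 -1.   ] open 0.0517 F [-1.  -0.3 -1.2]
radial tilt deg (neg=inward) 1.51 tangential 0.61
total [-0.02 -0.17 -4.17] twist -0.3 -> -0.3
[-0.2, -0.1, 4.2],
```

Emit:
drive_tool(
  fingers=[40,40,40],
  offset=[
    [-0.2,-0.1,2],
    [0,-0.1,1.3],
    [0,0,0],
  ],
  twist=[-0.3,0,0],
)

```text
time: 30.35
ee_pos: [0.6145, 0.0429, 0.0687]
orientation: [2.145, 2.273, 0.049]
force: [-0.4, -0.5, -1.4]
opening: 0.0509
```

```bash
python3 path.py 0.6130,0.0453,0.0538,93.6 1
```

```text
t 30.35 pos [0.6145 0.0429 0.0687] yaw 93.3 toolz [ 0.033  0.012 -0.999] open 0.0509 F [-0.4 -0.5 -1.4]
radial tilt deg (neg=inward) 1.93 tangential 0.58
total [-0.15  0.24 -1.49] twist -0.3 -> -0.28
[0.2, -0.2, 1.5],
```

Emit:
drive_tool(
  fingers=[40,40],
  offset=[
    [0.3,-0.2,1],
    [0,0,0.3],
  ],
  twist=[0,0],
)

```text
time: 30.55
ee_pos: [0.6137, 0.0454, 0.0577]
orientation: [2.146, 2.27, 0.053]
force: [0.3, 0.4, -0.4]
opening: 0.0514
```

```bash
python3 path.py 0.6130,0.0453,0.0538,93.6 1;  python3 snap.py wrist w27
```

```text
t 30.55 pos [0.6137 0.0454 0.0577] yaw 93.2 toolz [ 0.036  0.013 -0.999] open 0.0514 F [ 0.3  0.4 -0.4]
radial tilt deg (neg=inward) 2.12 tangential 0.57
total [-0.07 -0.01 -0.39] twist -0.4 -> -0.38
[-0.0, -0.1, 0.4],
```

Emit:
drive_tool(
  fingers=[40,40],
  offset=[
    [0,-0.1,0.3],
    [0,0,0.2],
  ],
  twist=[0,0],
)

```text
time: 30.8
ee_pos: [0.6137, 0.0454, 0.0535]
orientation: [2.145, 2.269, 0.055]
force: [-5.8, -2.1, 16.1]
opening: 0.0515
```

```bash
python3 path.py 0.6130,0.0453,0.0538,93.6 1
```

```text
t 30.80 pos [0.6137 0.0454 0.0535] yaw 93.2 toolz [ 0.038  0.013 -0.999] open 0.0515 F [-5.8 -2.1 16.1]
radial tilt deg (neg=inward) 2.23 tangential 0.55
total [-0.07 -0.01  0.03] twist -0.4 -> -0.37
[-0.0, -0.1, -0.0],
```

Contact on the seat floor. Opening.

Emit:
drive_tool(
  fingers=[60,75,80,80],
  offset=[
    [0,0,0],
    [0,0,0],
    [0,0,0],
    [0,0,0],
  ],
  twist=[0,0,0,0],
)

```text
time: 31.2
ee_pos: [0.6144, 0.0456, 0.0543]
orientation: [2.144, 2.268, 0.057]
force: [-0.1, 0.3, -0.5]
opening: 0.0685
```

Emit:
drive_tool(
  fingers=[80,80,80,80],
  offset=[
    [0,0,-1.5],
    [0,0,-4],
    [0,0,-4],
    [0,0,-1],
  ],
  twist=[0,0,0,0],
)

```text
time: 31.6
ee_pos: [0.6088, 0.0443, 0.1599]
orientation: [2.146, 2.271, 0.051]
force: [-0.1, -0.2, -0.2]
opening: 0.0684
```

```bash
python3 path.py 0.476,-0.3018,0.15,45 10;  python3 snap.py wrist w28
```

```text
t 31.60 pos [0.6088 0.0443 0.1599] yaw 93.3 toolz [ 0.035  0.012 -0.999] open 0.0684 F [-0.1 -0.2 -0.2]
radial tilt deg (neg=inward) 2.02 tangential 0.56
total [-13.28 -34.61  -0.99] twist 48.3 -> 4.83
[-3.4, -1.5, 0.0], [-3.5, -1.2, 0.0], [-3.6, -0.9, 0.0], [-3.7, -0.6, 0.0], [-3.7, -0.3, 0.0], [-3.7, -0.0, 0.0], [-3.7, 0.3, 0.0], [-3.7, 0.6, 0.0], [-3.6, 0.9, 0.0], [-3.5, 1.2, 0.0],
```

```bash
python3 - <<'E'
from h import *
d=pickle.load(open("w28.pkl","rb"))
for n,c,z in(("boxtop",(328.5,267),.068),("frame",(322.5,238.5),.012),("disc",(234,306),.008),("ring",(324,364),.012)):print(n,unproj(d,c,z)[0].round(4))
E
```

```text
boxtop [0.6151 0.0401 0.068 ]
frame [0.6132 0.041  0.012 ]
disc [ 0.542  -0.0235  0.008 ]
ring [ 0.6211 -0.0764  0.012 ]
```

Emit:
drive_tool(
  fingers=[90,90,90,90,90],
  offset=[
    [-3.4,-1.5,0],
    [-3.5,-1.2,0],
    [-3.6,-0.9,0],
    [-3.7,-0.6,0],
    [-3.7,-0.3,0],
  ],
  twist=[4.8,4.8,4.8,4.8,4.8],
)

```text
time: 32.15
ee_pos: [0.5425, -0.1304, 0.1508]
orientation: [2.584, 1.772, 0.056]
force: [0.9, -1.0, -0.1]
opening: 0.0771
```

Emit:
drive_tool(
  fingers=[90,90,90,90,90],
  offset=[
    [-3.7,0,0],
    [-3.7,0.3,0],
    [-3.7,0.6,0],
    [-3.4,0.9,0],
    [0,0,0],
  ],
  twist=[4.8,4.8,4.8,4.8,0],
)

```text
time: 32.65
ee_pos: [0.4823, -0.2746, 0.1404]
orientation: [-2.861, -1.288, -0.05]
force: [0.8, -0.1, 0.9]
opening: 0.0771
```

```bash
python3 path.py 0.476,-0.3018,0.06,45 3;  python3 snap.py wrist w29
```

```text
t 32.65 pos [ 0.4823 -0.2746  0.1404] yaw 48.5 toolz [ 0.028  0.016 -0.999] open 0.0771 F [ 0.8 -0.1  0.9]
radial tilt deg (neg=inward) 0.93 tangential 1.57
total [-0.63 -2.72 -8.04] twist 3.5 -> 1.16
[-0.9, 0.4, 2.7], [-0.9, 0.4, 2.7], [-0.9, 0.5, 2.7],
```

Box is seated within about 2 mm of the frame centre. Spool top at (342,299), jar lid at (459,243).

```bash
python3 rel.py w29 .053 341.5,299; python3 rel.py w29 .073 459,243
```

```text
world [ 0.4759 -0.3004  0.053 ] tool mm [-27.7  12.2  86.6] eye-tcp tool mm [ 8.24e+01  1.00e-01 -1.18e+02]
world [ 0.5525 -0.3095  0.073 ] tool mm [16.7 75.9 68.6] eye-tcp tool mm [ 8.24e+01  1.00e-01 -1.18e+02]
```

Emit:
drive_tool(
  fingers=[100,100,100,100],
  offset=[
    [-1.4,0.6,2],
    [-1.2,0.5,3],
    [0,0,2],
    [0,0,0],
  ],
  twist=[1.5,1.5,0,0],
)

```text
time: 33.1
ee_pos: [0.4758, -0.2965, 0.0654]
orientation: [-2.887, -1.221, -0.051]
force: [-0.6, -0.1, 0.7]
opening: 0.0854
```

```bash
python3 path.py 0.476,-0.3018,0.044,45 1;  python3 snap.py wrist w30
```

```text
t 33.10 pos [ 0.4758 -0.2965  0.0654] yaw 45.9 toolz [ 0.027  0.019 -0.999] open 0.0854 F [-0.6 -0.1  0.7]
radial tilt deg (neg=inward) 0.75 tangential 1.74
total [ 0.02 -0.53 -2.14] twist 0.9 -> 0.85
[-0.4, 0.4, 2.1],
```

Emit:
drive_tool(
  fingers=[100,100],
  offset=[
    [-0.4,0.3,1.7],
    [0,0,0.2],
  ],
  twist=[0,0],
)

```text
time: 33.35
ee_pos: [0.4777, -0.3003, 0.0488]
orientation: [-2.887, -1.227, -0.054]
force: [0.0, 1.6, 0.5]
opening: 0.0855
```

```bash
python3 path.py 0.476,-0.3010,0.044,45 1
```

```text
t 33.35 pos [ 0.4777 -0.3003  0.0488] yaw 46.1 toolz [ 0.03   0.018 -0.999] open 0.0855 F [0.  1.6 0.5]
radial tilt deg (neg=inward) 0.90 tangential 1.76
total [-0.17 -0.07 -0.48] twist 1.1 -> 1.05
[-0.2, -0.1, 0.5],
```

Emit:
drive_tool(
  fingers=[100,50,50,50,50],
  offset=[
    [-0.2,-0.1,0.4],
    [0,0,0],
    [0,0,0],
    [0,0,0],
    [0,0,0],
  ],
  twist=[0,0,0,0,0],
)

```text
time: 33.85
ee_pos: [0.4775, -0.3003, 0.0488]
orientation: [-2.888, -1.232, -0.058]
force: [-0.8, 0.7, -1.7]
opening: 0.055
```

```bash
python3 path.py 0.476,-0.3010,0.044,45 1;  python3 snap.py wrist w31
```

```text
t 33.85 pos [ 0.4775 -0.3003  0.0488] yaw 46.2 toolz [ 0.033  0.015 -0.999] open 0.0550 F [-0.8  0.7 -1.7]
radial tilt deg (neg=inward) 1.15 tangential 1.77
total [-0.15 -0.07 -0.48] twist 1.2 -> 1.21
[-0.2, -0.1, 0.5],
```

Emit:
drive_tool(
  fingers=[50,50,50,50],
  offset=[
    [0,0,-1],
    [0,0,-3],
    [0,0,-4],
    [0,0,-2],
  ],
  twist=[0,0,0,0],
)

```text
time: 34.3
ee_pos: [0.472, -0.3005, 0.1501]
orientation: [-2.882, -1.229, -0.051]
force: [-0.4, -1.5, -2.6]
opening: 0.0552
```

```bash
python3 path.py 0.5424,-0.0244,0.14,80 7
```

```text
t 34.30 pos [ 0.472  -0.3005  0.1501] yaw 46.2 toolz [ 0.027  0.02  -0.999] open 0.0552 F [-0.4 -1.5 -2.6]
radial tilt deg (neg=inward) 0.70 tangential 1.78
total [ 7.04 27.61 -1.01] twist -33.8 -> -4.83
[3.5, -2.0, 0.2], [3.7, -1.7, 0.2], [3.8, -1.4, 0.2], [3.9, -1.1, 0.2], [4.0, -0.7, 0.2], [4.0, -0.4, 0.2], [4.1, -0.0, 0.2],
```

Emit:
drive_tool(
  fingers=[50,50,50,50,50],
  offset=[
    [2.5,-1.5,0],
    [3.7,-1.7,0],
    [3.8,-1.4,0],
    [3.9,-1.1,0],
    [4,-0.7,0],
  ],
  twist=[-4.8,-4.8,-4.8,-4.8,-4.8],
)

```text
time: 34.8
ee_pos: [0.5201, -0.1151, 0.1627]
orientation: [2.557, 1.807, 0.059]
force: [0.7, 0.5, -2.8]
opening: 0.0549
```

Emit:
drive_tool(
  fingers=[50,50,50,50],
  offset=[
    [4,-0.4,0],
    [3.6,0,0],
    [0.5,0,0],
    [0,0,0],
  ],
  twist=[-4.8,-4.8,0,0],
)

```text
time: 35.2
ee_pos: [0.5406, -0.0283, 0.1675]
orientation: [2.378, 2.03, 0.061]
force: [0.3, -0.9, -3.2]
opening: 0.0551
```

```bash
python3 path.py 0.5424,-0.0244,0.08,80 2;  python3 snap.py wrist w32
```

```text
t 35.20 pos [ 0.5406 -0.0283  0.1675] yaw 81.0 toolz [ 0.039  0.015 -0.999] open 0.0551 F [ 0.3 -0.9 -3.2]
radial tilt deg (neg=inward) 2.19 tangential 0.96
total [ 0.18  0.39 -8.75] twist 1.0 -> 0.49
[0.1, -0.1, 4.4], [0.1, -0.1, 4.4],
```

```bash
python3 rel.py w32 .008 318,225; python3 rel.py w32 .172 322.5,355
```

```text
world [ 0.5426 -0.0229  0.008 ] tool mm [  2.9  -4.8 159.6] eye-tcp tool mm [  84.6   -1.  -117.9]
world [ 0.5394 -0.0288  0.172 ] tool mm [-0.  -1.  -4.5] eye-tcp tool mm [  84.6   -1.  -117.9]
```

Emit:
drive_tool(
  fingers=[50,50,50,50],
  offset=[
    [0.3,-0.1,2],
    [0,-0.2,3.5],
    [0,-0.1,2.5],
    [0,0,0],
  ],
  twist=[0,0,0,0],
)

```text
time: 35.65
ee_pos: [0.5406, -0.0287, 0.0875]
orientation: [2.385, 2.017, 0.064]
force: [-0.6, 0.8, -2.1]
opening: 0.0549
```

```bash
python3 path.py 0.5424,-0.0244,0.0538,80 1;  python3 snap.py wrist w33
```

```text
t 35.65 pos [ 0.5406 -0.0287  0.0875] yaw 80.5 toolz [ 0.043  0.013 -0.999] open 0.0549 F [-0.6  0.8 -2.1]
radial tilt deg (neg=inward) 2.41 tangential 0.88
total [ 0.18  0.43 -3.37] twist 0.5 -> 0.48
[0.4, -0.0, 3.4],
```

Emit:
drive_tool(
  fingers=[50,50,50],
  offset=[
    [0.4,0,1.3],
    [0.1,0,1],
    [0,0,0],
  ],
  twist=[0,0,0],
)

```text
time: 36.0
ee_pos: [0.5453, -0.0251, 0.0677]
orientation: [2.384, 2.01, 0.071]
force: [-0.6, -0.4, -2.6]
opening: 0.055
```

```bash
python3 path.py 0.5412,-0.0244,0.0538,80 1;  python3 snap.py wrist w34
```

```text
t 36.00 pos [ 0.5453 -0.0251  0.0677] yaw 80.3 toolz [ 0.049  0.012 -0.999] open 0.0550 F [-0.6 -0.4 -2.6]
radial tilt deg (neg=inward) 2.77 tangential 0.84
total [-0.41  0.07 -1.39] twist 0.3 -> 0.3
[-0.0, -0.5, 1.4],
```

Emit:
drive_tool(
  fingers=[50,50],
  offset=[
    [0,-0.5,0.4],
    [0,0,0.3],
  ],
  twist=[0,0],
)

```text
time: 36.25
ee_pos: [0.5413, -0.0241, 0.0616]
orientation: [2.383, 2.01, 0.073]
force: [-0.4, 0.1, -2.7]
opening: 0.0545
```

```bash
python3 path.py 0.5412,-0.0244,0.0538,80 1;  python3 snap.py wrist w35
```

```text
t 36.25 pos [ 0.5413 -0.0241  0.0616] yaw 80.3 toolz [ 0.051  0.012 -0.999] open 0.0545 F [-0.4  0.1 -2.7]
radial tilt deg (neg=inward) 2.90 tangential 0.83
total [-0.01 -0.03 -0.78] twist 0.3 -> 0.32
[-0.0, -0.0, 0.8],
```

Emit:
drive_tool(
  fingers=[50,50,50],
  offset=[
    [0,0,0.4],
    [0,0,0.2],
    [0,0,0.1],
  ],
  twist=[0,0,0],
)

```text
time: 36.6
ee_pos: [0.5425, -0.0239, 0.0544]
orientation: [2.382, 2.009, 0.075]
force: [-0.8, 0.1, -2.5]
opening: 0.0546
```

```bash
python3 path.py 0.5412,-0.0244,0.0538,80 1
```

```text
t 36.60 pos [ 0.5425 -0.0239  0.0544] yaw 80.3 toolz [ 0.053  0.012 -0.999] open 0.0546 F [-0.8  0.1 -2.5]
radial tilt deg (neg=inward) 2.98 tangential 0.83
total [-0.13 -0.05 -0.06] twist 0.3 -> 0.33
[-0.1, -0.1, 0.0],
```

Emit:
drive_tool(
  fingers=[50,50],
  offset=[
    [0,-0.1,0.1],
    [0,0,0.1],
  ],
  twist=[0,0],
)

```text
time: 36.8
ee_pos: [0.5427, -0.0241, 0.0539]
orientation: [2.38, 2.007, 0.077]
force: [-6.6, -0.4, 14.3]
opening: 0.0551
```

```bash
python3 path.py 0.5412,-0.0244,0.0538,80 1
```

```text
t 36.80 pos [ 0.5427 -0.0241  0.0539] yaw 80.3 toolz [ 0.055  0.011 -0.998] open 0.0551 F [-6.6 -0.4 14.3]
radial tilt deg (neg=inward) 3.14 tangential 0.78
total [-0.15 -0.03 -0.01] twist 0.3 -> 0.32
[-0.1, -0.1, -0.0],
```

Contact at the expected height. Release and rise.

Emit:
drive_tool(
  fingers=[60,75,82,82],
  offset=[
    [0,0,0],
    [0,0,0],
    [0,0,0],
    [0,0,0],
  ],
  twist=[0,0,0,0],
)

```text
time: 37.2
ee_pos: [0.5434, -0.0242, 0.0549]
orientation: [2.379, 2.006, 0.08]
force: [-0.2, -0.5, -0.3]
opening: 0.0697
```

```bash
python3 path.py 0.5412,-0.0244,0.0538,80 1;  python3 snap.py wrist w36
```

```text
t 37.20 pos [ 0.5434 -0.0242  0.0549] yaw 80.3 toolz [ 0.057  0.011 -0.998] open 0.0697 F [-0.2 -0.5 -0.3]
radial tilt deg (neg=inward) 3.26 tangential 0.78
total [-0.22 -0.02 -0.11] twist 0.3 -> 0.32
[-0.1, -0.2, 0.1],
```

Emit:
drive_tool(
  fingers=[85,85,90,90],
  offset=[
    [0,0,-1.5],
    [0,0,-4],
    [0,0,-4],
    [0,0,-2],
  ],
  twist=[0,0,0,0],
)

```text
time: 37.65
ee_pos: [0.5345, -0.0253, 0.1696]
orientation: [2.383, 2.01, 0.071]
force: [0.6, 0.5, -0.1]
opening: 0.077
```

```bash
python3 path.py 0.5523,-0.310,0.15,55 7;  python3 snap.py wrist w37
```

```text
t 37.65 pos [ 0.5345 -0.0253  0.1696] yaw 80.3 toolz [ 0.05   0.012 -0.999] open 0.0770 F [ 0.6  0.5 -0.1]
radial tilt deg (neg=inward) 2.80 tangential 0.80
total [  1.78 -28.47  -1.96] twist 25.3 -> 3.62
[-4.0, 0.9, 0.2], [-3.9, 1.2, 0.2], [-3.8, 1.4, 0.2], [-3.7, 1.7, 0.2], [-3.6, 1.9, 0.2], [-3.5, 2.1, 0.2], [-3.3, 2.3, 0.2],
```

Spool stands on its disc, top hole at (328,252). I'll check its position, then go for the jar.

```bash
python3 rel.py w37 .058 328,251.5; python3 rel.py w37 .008 323.5,230
```

```text
world [ 0.5424 -0.027   0.058 ] tool mm [ -2.7   1.3 114.1] eye-tcp tool mm [  84.    -1.7 -115.7]
world [ 0.5419 -0.0259  0.008 ] tool mm [ -2.7  -1.8 164. ] eye-tcp tool mm [  84.    -1.7 -115.7]
```

Emit:
drive_tool(
  fingers=[90,90,90,90,90],
  offset=[
    [-4,0.9,0],
    [-3.9,1.2,0],
    [-3.8,1.4,0],
    [-3.7,1.7,0],
    [-3.6,1.9,0],
  ],
  twist=[3.6,3.6,3.6,3.6,3.6],
)

```text
time: 38.2
ee_pos: [0.5505, -0.2304, 0.1725]
orientation: [2.671, 1.613, 0.088]
force: [-0.2, 0.2, -0.4]
opening: 0.0769
```

Emit:
drive_tool(
  fingers=[90,90,90,90],
  offset=[
    [-3.5,2.1,0],
    [-3,2,0],
    [0,0,0],
    [0,0,0],
  ],
  twist=[3.6,3.6,0,0],
)

```text
time: 38.6
ee_pos: [0.5535, -0.3158, 0.1694]
orientation: [2.78, 1.426, 0.089]
force: [0.3, 0.2, -0.6]
opening: 0.0771
```

```bash
python3 path.py 0.5523,-0.310,0.08,55 3;  python3 snap.py wrist w38
```

```text
t 38.60 pos [ 0.5535 -0.3158  0.1694] yaw 54.4 toolz [ 0.058  0.012 -0.998] open 0.0771 F [ 0.3  0.2 -0.6]
radial tilt deg (neg=inward) 2.57 tangential 2.23
total [-0.12  0.58 -8.94] twist -0.6 -> -0.21
[0.0, -0.3, 3.0], [0.0, -0.3, 3.0], [0.0, -0.3, 3.0],
```

Emit:
drive_tool(
  fingers=[90,90,90,90,90],
  offset=[
    [0,0,-3],
    [0,0,-3],
    [0,0,-3],
    [0,0,0],
    [0,0,0],
  ],
  twist=[0,0,0,0,0],
)

```text
time: 39.15
ee_pos: [0.548, -0.31, 0.261]
orientation: [2.776, 1.441, 0.086]
force: [-0.6, 0.2, 0.0]
opening: 0.0767
```

```bash
python3 path.py 0.5523,-0.310,0.08,55 3
```

```text
t 39.15 pos [ 0.548 -0.31   0.261] yaw 54.9 toolz [ 0.055  0.014 -0.998] open 0.0767 F [-0.6  0.2  0. ]
radial tilt deg (neg=inward) 2.33 tangential 2.26
total [  0.43  -0.   -18.1 ] twist -0.1 -> -0.03
[-0.2, -0.1, 6.0], [-0.2, -0.1, 6.0], [-0.2, -0.1, 6.0],
```

Emit:
drive_tool(
  fingers=[90,90,90,90,90],
  offset=[
    [0,0,0],
    [0,0,0],
    [0,0,0],
    [0,0,0],
    [0,0,0],
  ],
  twist=[0,0,0,0,0],
)

```text
time: 39.65
ee_pos: [0.5474, -0.3074, 0.2579]
orientation: [2.778, 1.447, 0.083]
force: [-0.3, 1.2, -0.3]
opening: 0.0769
```

```bash
python3 path.py 0.5523,-0.310,0.08,55 3
```

```text
t 39.65 pos [ 0.5474 -0.3074  0.2579] yaw 55.1 toolz [ 0.051  0.017 -0.999] open 0.0769 F [-0.3  1.2 -0.3]
radial tilt deg (neg=inward) 2.06 tangential 2.27
total [  0.49  -0.26 -17.79] twist 0.1 -> 0.02
[-0.2, -0.0, 5.9], [-0.2, -0.0, 5.9], [-0.2, -0.0, 5.9],
```

Emit:
drive_tool(
  fingers=[100,100,100,100,100],
  offset=[
    [0,0,2],
    [0,0,4],
    [0,0,4],
    [0,0,3],
    [0,0,0],
  ],
  twist=[0,0,0,0,0],
)

```text
time: 40.15
ee_pos: [0.5547, -0.3061, 0.1246]
orientation: [2.776, 1.445, 0.085]
force: [-0.6, 0.2, -0.5]
opening: 0.0853
```

```bash
python3 path.py 0.5523,-0.310,0.08,55 1;  python3 snap.py wrist w39
```

```text
t 40.15 pos [ 0.5547 -0.3061  0.1246] yaw 55.0 toolz [ 0.053  0.015 -0.998] open 0.0853 F [-0.6  0.2 -0.5]
radial tilt deg (neg=inward) 2.25 tangential 2.25
total [-0.24 -0.39 -4.46] twist 0.0 -> 0.02
[-0.7, -0.1, 4.4],
```

```bash
python3 rel.py w39 .073 322,298
```

```text
world [ 0.5528 -0.31    0.073 ] tool mm [-6.7 -2.3 53.6] eye-tcp tool mm [  83.6   -1.5 -115.8]
```

Emit:
drive_tool(
  fingers=[100,100,100],
  offset=[
    [-0.7,-0.2,2],
    [0,0,2.5],
    [0,0,1.2],
  ],
  twist=[0,0,0],
)

```text
time: 40.5
ee_pos: [0.5569, -0.3132, 0.0758]
orientation: [2.766, 1.439, 0.096]
force: [-1.1, 0.3, -0.7]
opening: 0.0854
```

```bash
python3 path.py 0.5523,-0.310,0.058,55 1
```

```text
t 40.50 pos [ 0.5569 -0.3132  0.0758] yaw 55.0 toolz [ 0.065  0.009 -0.998] open 0.0854 F [-1.1  0.3 -0.7]
radial tilt deg (neg=inward) 2.97 tangential 2.25
total [-0.46  0.32 -1.78] twist 0.0 -> 0.04
[-0.1, -0.6, 1.7],
```

Emit:
drive_tool(
  fingers=[100,100,40,40,40],
  offset=[
    [-0.1,-0.6,1.5],
    [0,-0.1,0],
    [0,0,0],
    [0,0,0],
    [0,0,0],
  ],
  twist=[0,0,0,0,0],
)

```text
time: 41.0
ee_pos: [0.5549, -0.3119, 0.0666]
orientation: [2.76, 1.436, 0.102]
force: [-4.5, 1.0, 29.8]
opening: 0.0442
```

```bash
python3 path.py 0.5523,-0.310,0.058,55 1;  python3 snap.py wrist w40
```

```text
t 41.00 pos [ 0.5549 -0.3119  0.0666] yaw 55.0 toolz [ 0.071  0.005 -0.997] open 0.0442 F [-4.5  1.  29.8]
radial tilt deg (neg=inward) 3.42 tangential 2.25
total [-0.26  0.19 -0.86] twist 0.0 -> 0.05
[-0.0, -0.4, 0.8],
```

Emit:
drive_tool(
  fingers=[40,40,40,40],
  offset=[
    [0,0,-0.5],
    [0,0,-2.5],
    [0,0,-4],
    [0,0,-3],
  ],
  twist=[0,0,0,0],
)

```text
time: 41.45
ee_pos: [0.5461, -0.3114, 0.1688]
orientation: [2.764, 1.439, 0.098]
force: [0.3, 0.1, -1.1]
opening: 0.0417
```

```bash
python3 path.py 0.6209,-0.078,0.17,80 7;  python3 snap.py wrist w41; python3 snap.py scene s41; python3 -c "
import cv2;im=cv2.imread('pics/s41.png');cv2.imwrite('pics/s41c.png',cv2.resize(im[230:430,120:360],None,fx=3,fy=3,interpolation=cv2.INTER_CUBIC))"
```

```text
t 41.45 pos [ 0.5461 -0.3114  0.1688] yaw 55.1 toolz [ 0.067  0.008 -0.998] open 0.0417 F [ 0.3  0.1 -1.1]
radial tilt deg (neg=inward) 3.10 tangential 2.28
total [ 7.48 23.34  0.12] twist -24.9 -> -3.56
[3.3, -1.0, 0.1], [3.4, -0.8, 0.1], [3.4, -0.6, 0.1], [3.5, -0.4, 0.1], [3.5, -0.2, 0.1], [3.5, 0.0, 0.1], [3.5, 0.3, 0.1],
```

The jar now sits high in the pads (opening 41.7 mm, down from 44.2) and looks a few degrees tilted. The grip is on the lid, so I'll set it back down and regrasp lower.

Emit:
drive_tool(
  fingers=[40,40,40,40],
  offset=[
    [0,0,2],
    [0,0,4],
    [0,0,3],
    [0,0,0],
  ],
  twist=[0,0,0,0],
)

```text
time: 41.95
ee_pos: [0.5563, -0.3132, 0.0823]
orientation: [2.754, 1.433, 0.109]
force: [-0.5, 0.7, -0.6]
opening: 0.0419
```

```bash
python3 path.py 0.5540,-0.3119,0.0666,55 1; python3 snap.py scene s42; python3 -c "
import cv2;im=cv2.imread('pics/s42.png');cv2.imwrite('pics/s42c.png',cv2.resize(im[280:430,150:330],None,fx=4,fy=4,interpolation=cv2.INTER_CUBIC))"
```

```text
t 41.95 pos [ 0.5563 -0.3132  0.0823] yaw 55.1 toolz [ 0.078  0.001 -0.997] open 0.0419 F [-0.5  0.7 -0.6]
radial tilt deg (neg=inward) 3.89 tangential 2.24
total [-0.23  0.13 -1.57] twist 0.1 -> 0.07
[-0.1, -0.4, 1.5],
```

Emit:
drive_tool(
  fingers=[40,40,40],
  offset=[
    [-0.1,-0.4,0.6],
    [0,0,0.3],
    [0,0,0.1],
  ],
  twist=[0,0,0],
)

```text
time: 42.3
ee_pos: [0.5551, -0.313, 0.0768]
orientation: [2.749, 1.431, 0.113]
force: [0.3, 0.3, -0.9]
opening: 0.0418
```

```bash
python3 path.py 0.5540,-0.3119,0.0666,55 1
```

```text
t 42.30 pos [ 0.5551 -0.313   0.0768] yaw 55.1 toolz [ 0.084 -0.002 -0.996] open 0.0418 F [ 0.3  0.3 -0.9]
radial tilt deg (neg=inward) 4.24 tangential 2.24
total [-0.11  0.11 -1.02] twist 0.1 -> 0.08
[-0.0, -0.2, 1.0],
```

Emit:
drive_tool(
  fingers=[40],
  offset=[
    [0,-0.2,0.9],
  ],
  twist=[0],
)

```text
time: 42.4
ee_pos: [0.5553, -0.3126, 0.0693]
orientation: [2.746, 1.429, 0.116]
force: [0.1, -0.1, -2.0]
opening: 0.0417
```

```bash
python3 path.py 0.5540,-0.3119,0.0666,55 1
```

```text
t 42.40 pos [ 0.5553 -0.3126  0.0693] yaw 55.1 toolz [ 0.087 -0.004 -0.996] open 0.0417 F [ 0.1 -0.1 -2. ]
radial tilt deg (neg=inward) 4.43 tangential 2.23
total [-0.13  0.07 -0.27] twist 0.1 -> 0.08
[-0.0, -0.2, 0.3],
```

Emit:
drive_tool(
  fingers=[40],
  offset=[
    [0,-0.1,0.4],
  ],
  twist=[0],
)

```text
time: 42.5
ee_pos: [0.5557, -0.3125, 0.0681]
orientation: [2.743, 1.428, 0.119]
force: [-13.5, 6.6, 46.7]
opening: 0.0419
```

```bash
python3 path.py 0.5540,-0.3119,0.0666,55 1
```

```text
t 42.50 pos [ 0.5557 -0.3125  0.0681] yaw 55.1 toolz [ 0.09  -0.006 -0.996] open 0.0419 F [-13.5   6.6  46.7]
radial tilt deg (neg=inward) 4.66 tangential 2.23
total [-0.17  0.06 -0.15] twist 0.1 -> 0.09
[-0.1, -0.2, 0.1],
```

Emit:
drive_tool(
  fingers=[40,55,75,100,100],
  offset=[
    [0,0,-0.1],
    [0,0,0],
    [0,0,0],
    [0,0,0],
    [0,0,0],
  ],
  twist=[0,0,0,0,0],
)

```text
time: 43.0
ee_pos: [0.5563, -0.3129, 0.0705]
orientation: [2.741, 1.426, 0.122]
force: [0.4, 0.6, 0.2]
opening: 0.0849
```

```bash
python3 path.py 0.5540,-0.3119,0.0666,55 1; python3 snap.py wrist w43; python3 snap.py scene s43; python3 -c "
import cv2;im=cv2.imread('pics/s43.png');cv2.imwrite('pics/s43c.png',cv2.resize(im[280:430,150:330],None,fx=4,fy=4,interpolation=cv2.INTER_CUBIC))"
```

```text
t 43.00 pos [ 0.5563 -0.3129  0.0705] yaw 55.1 toolz [ 0.093 -0.008 -0.996] open 0.0849 F [0.4 0.6 0.2]
radial tilt deg (neg=inward) 4.86 tangential 2.23
total [-0.23  0.1  -0.39] twist 0.1 -> 0.09
[-0.1, -0.3, 0.4],
```

The jar is upright again. The tool has built up about 5° of outward tilt from time spent at low heights. Holding still high up drifts it back inward, so I'll use some of the spare time to level it before regrasping.

Emit:
drive_tool(
  fingers=[100,100,100,100,100],
  offset=[
    [0,0,-2],
    [0,0,-4.5],
    [0,0,-4.5],
    [0,0,-4.5],
    [0,0,-4.5],
  ],
  twist=[0,0,0,0,0],
)

```text
time: 43.6
ee_pos: [0.5344, -0.3093, 0.2671]
orientation: [2.753, 1.433, 0.109]
force: [0.6, -0.3, 0.4]
opening: 0.0853
```

```bash
python3 path.py 0.56,-0.05,0.36,70 7
```

```text
t 43.60 pos [ 0.5344 -0.3093  0.2671] yaw 55.1 toolz [ 0.079  0.001 -0.997] open 0.0853 F [ 0.6 -0.3  0.4]
radial tilt deg (neg=inward) 3.89 tangential 2.30
total [ 2.56 25.93  9.29] twist -14.9 -> -2.13
[3.3, -1.7, -1.3], [3.4, -1.6, -1.3], [3.4, -1.5, -1.3], [3.5, -1.4, -1.3], [3.5, -1.2, -1.3], [3.6, -1.1, -1.3], [3.6, -1.0, -1.3],
```

Emit:
drive_tool(
  fingers=[100,100,100,100,100],
  offset=[
    [3.3,-1.7,-1.5],
    [3.4,-1.6,-1.5],
    [3.4,-1.5,-1.5],
    [3.5,-1.4,-1.5],
    [3.5,-1.2,-1.5],
  ],
  twist=[-2,-2,-2,-2,-2],
)

```text
time: 44.1
ee_pos: [0.5537, -0.124, 0.3517]
orientation: [2.607, 1.657, 0.11]
force: [0.6, -0.1, 0.4]
opening: 0.0853
```

Emit:
drive_tool(
  fingers=[100,100,100,100,100],
  offset=[
    [2.5,-0.6,0],
    [0,0,0],
    [0,0,0],
    [0,0,0],
    [0,0,0],
  ],
  twist=[0,0,0,0,0],
)

```text
time: 44.6
ee_pos: [0.5595, -0.0951, 0.3541]
orientation: [2.601, 1.663, 0.113]
force: [0.8, -0.1, -0.7]
opening: 0.0853
```

```bash
python3 path.py 0.56,-0.05,0.36,70 7
```

```text
t 44.60 pos [ 0.5595 -0.0951  0.3541] yaw 65.3 toolz [ 0.09  -0.004 -0.996] open 0.0853 F [ 0.8 -0.1 -0.7]
radial tilt deg (neg=inward) 5.12 tangential 0.61
total [0.05 4.51 0.59] twist -4.7 -> -0.67
[0.6, -0.3, -0.1], [0.6, -0.2, -0.1], [0.6, -0.2, -0.1], [0.6, -0.2, -0.1], [0.6, -0.2, -0.1], [0.6, -0.2, -0.1], [0.6, -0.2, -0.1],
```

Emit:
drive_tool(
  fingers=[100,100,100,100,100],
  offset=[
    [0,0,0],
    [0,0,0],
    [0,0,0],
    [0,0,0],
    [0,0,0],
  ],
  twist=[0,0,0,0,0],
)

```text
time: 45.1
ee_pos: [0.559, -0.0979, 0.3531]
orientation: [2.605, 1.658, 0.111]
force: [0.3, 0.1, 0.0]
opening: 0.0854
```

```bash
python3 path.py 0.56,-0.05,0.36,70 7
```

```text
t 45.10 pos [ 0.559  -0.0979  0.3531] yaw 65.0 toolz [ 0.088 -0.005 -0.996] open 0.0854 F [0.3 0.1 0. ]
radial tilt deg (neg=inward) 5.02 tangential 0.60
total [0.1  4.79 0.69] twist -5.0 -> -0.71
[0.6, -0.3, -0.1], [0.6, -0.3, -0.1], [0.6, -0.3, -0.1], [0.6, -0.2, -0.1], [0.6, -0.2, -0.1], [0.6, -0.2, -0.1], [0.6, -0.2, -0.1],
```

Emit:
drive_tool(
  fingers=[100,100,100,100,100],
  offset=[
    [2,3,2],
    [2,3.5,2],
    [2,3.5,2],
    [1.5,3.5,2],
    [1,3,2],
  ],
  twist=[0,0,0,0,0],
)

```text
time: 45.6
ee_pos: [0.7571, -0.091, 0.2745]
orientation: [2.6, 1.653, 0.122]
force: [0.5, -0.4, 0.1]
opening: 0.0854
```

```bash
python3 path.py 0.56,-0.05,0.36,70 1
```

```text
t 45.60 pos [ 0.7571 -0.091   0.2745] yaw 65.0 toolz [ 0.098 -0.006 -0.995] open 0.0854 F [ 0.5 -0.4  0.1]
radial tilt deg (neg=inward) 5.60 tangential 0.30
total [-19.71   4.1    8.55] twist -5.0 -> -5.01
[-4.3, -18.7, -10.5],
```

Emit:
drive_tool(
  fingers=[100,100,100,100,100],
  offset=[
    [0,0,0],
    [0,0,0],
    [0,0,0],
    [0,0,0],
    [0,0,0],
  ],
  twist=[0,0,0,0,0],
)

```text
time: 46.1
ee_pos: [0.7582, -0.0908, 0.2694]
orientation: [2.603, 1.656, 0.115]
force: [-0.4, -0.4, -0.1]
opening: 0.0854
```

```bash
python3 path.py 0.56,-0.05,0.36,70 1
```

```text
t 46.10 pos [ 0.7582 -0.0908  0.2694] yaw 65.0 toolz [ 0.092 -0.006 -0.996] open 0.0854 F [-0.4 -0.4 -0.1]
radial tilt deg (neg=inward) 5.26 tangential 0.30
total [-19.82   4.08   9.06] twist -5.0 -> -4.99
[-4.4, -18.8, -10.9],
```

Holding here drifts inward about 0.07°/row and there are 100 s left, so I'll hold for about 5 s.

Emit:
drive_tool(
  fingers=[100,100,100,100,100],
  offset=[
    [0,0,0],
    [0,0,0],
    [0,0,0],
    [0,0,0],
    [0,0,0],
  ],
  twist=[0,0,0,0,0],
)

```text
time: 46.6
ee_pos: [0.7573, -0.0909, 0.2737]
orientation: [2.6, 1.654, 0.121]
force: [0.4, 0.0, 0.3]
opening: 0.0854
```

Emit:
drive_tool(
  fingers=[100,100,100,100,100],
  offset=[
    [0,0,0],
    [0,0,0],
    [0,0,0],
    [0,0,0],
    [0,0,0],
  ],
  twist=[0,0,0,0,0],
)

```text
time: 47.1
ee_pos: [0.7573, -0.0909, 0.2732]
orientation: [2.601, 1.654, 0.12]
force: [0.9, 1.0, -0.3]
opening: 0.0854
```

Emit:
drive_tool(
  fingers=[100,100,100,100,100],
  offset=[
    [0,0,0],
    [0,0,0],
    [0,0,0],
    [0,0,0],
    [0,0,0],
  ],
  twist=[0,0,0,0,0],
)

```text
time: 47.6
ee_pos: [0.7573, -0.0909, 0.2731]
orientation: [2.601, 1.654, 0.12]
force: [0.1, 0.8, 0.0]
opening: 0.0854
```

```bash
python3 path.py 0.56,-0.05,0.36,70 1
```

```text
t 47.60 pos [ 0.7573 -0.0909  0.2731] yaw 65.0 toolz [ 0.096 -0.006 -0.995] open 0.0854 F [0.1 0.8 0. ]
radial tilt deg (neg=inward) 5.50 tangential 0.30
total [-19.73   4.09   8.69] twist -5.0 -> -5.0
[-4.3, -18.7, -10.6],
```

Emit:
drive_tool(
  fingers=[100,100,100,100,100],
  offset=[
    [-1,-4,0],
    [-1,-4.5,0],
    [-1,-4.5,0],
    [-1,-4.5,0],
    [0,0,0],
  ],
  twist=[0,0,0,0,0],
)

```text
time: 48.1
ee_pos: [0.5758, -0.052, 0.2489]
orientation: [2.605, 1.656, 0.112]
force: [1.1, 0.3, -0.0]
opening: 0.0859
```

```bash
python3 path.py 0.56,-0.05,0.36,70 1
```

```text
t 48.10 pos [ 0.5758 -0.052   0.2489] yaw 65.0 toolz [ 0.089 -0.006 -0.996] open 0.0859 F [ 1.1  0.3 -0. ]
radial tilt deg (neg=inward) 5.12 tangential 0.14
total [-1.58  0.2  11.11] twist -5.0 -> -5.04
[-0.1, -0.6, -11.2],
```

Emit:
drive_tool(
  fingers=[100,100,100,100,100],
  offset=[
    [0,0,3.5],
    [0,0,3.5],
    [0,0,3.5],
    [0,0,0],
    [0,0,0],
  ],
  twist=[0,0,0,0,0],
)

```text
time: 48.6
ee_pos: [0.5866, -0.0525, 0.1462]
orientation: [2.6, 1.654, 0.122]
force: [0.2, 0.3, 0.5]
opening: 0.0855
```

```bash
python3 path.py 0.56,-0.05,0.36,70 1
```

```text
t 48.60 pos [ 0.5866 -0.0525  0.1462] yaw 65.0 toolz [ 0.097 -0.006 -0.995] open 0.0855 F [0.2 0.3 0.5]
radial tilt deg (neg=inward) 5.58 tangential 0.14
total [-2.66  0.25 21.38] twist -5.0 -> -4.99
[-0.1, -0.6, -21.5],
```

Emit:
drive_tool(
  fingers=[100,100,100,100,100],
  offset=[
    [0,0,-4.5],
    [0,0,-4.5],
    [0,0,-4.5],
    [0,0,-4.5],
    [0,0,0],
  ],
  twist=[0,0,0,0,0],
)

```text
time: 49.1
ee_pos: [0.5689, -0.0516, 0.3412]
orientation: [2.596, 1.651, 0.13]
force: [0.5, -0.8, -0.0]
opening: 0.0854
```

```bash
python3 path.py 0.56,-0.05,0.36,70 1
```

```text
t 49.10 pos [ 0.5689 -0.0516  0.3412] yaw 65.0 toolz [ 0.104 -0.007 -0.995] open 0.0854 F [ 0.5 -0.8 -0. ]
radial tilt deg (neg=inward) 6.00 tangential 0.14
total [-0.89  0.16  1.88] twist -5.0 -> -4.99
[-0.2, -0.7, -2.0],
```

Motion effects on the tilt are mixed, so I'll stop chasing it. The tilt is purely along world x, so gripping with the jaws along world y (tool yaw 180°) keeps the pads vertical across the jar, and the tilt won't matter.

```bash
python3 - <<'E'
from h import *
d=pickle.load(open("w43.pkl","rb"));print(unproj(d,[(335,341)],.073))
E
python3 path.py 0.555,-0.306,0.2,180 14
```

```text
[[ 0.56137944 -0.3122252   0.073     ]]
t 49.10 pos [ 0.5689 -0.0516  0.3412] yaw 65.0 toolz [ 0.104 -0.007 -0.995] open 0.0854 F [ 0.5 -0.8 -0. ]
radial tilt deg (neg=inward) 6.00 tangential 0.14
total [ -1.39 -25.44 -14.12] twist -115.0 -> -8.21
[-1.7, 0.6, 1.0], [-1.8, 0.3, 1.0], [-1.8, 0.1, 1.0], [-1.8, -0.2, 1.0], [-1.8, -0.4, 1.0], [-1.7, -0.7, 1.0], [-1.6, -0.9, 1.0], [-1.4, -1.1, 1.0], [-1.2, -1.3, 1.0], [-1.0, -1.5, 1.0], [-0.8, -1.6, 1.0], [-0.6, -1.7, 1.0], [-0.3, -1.8, 1.0], [-0.1, -1.8, 1.0],
```

Emit:
drive_tool(
  fingers=[100,100,100,100,100],
  offset=[
    [-1.7,0.6,1],
    [-1.8,0.3,1],
    [-1.8,0.1,1],
    [-1.8,-0.2,1],
    [-1.8,-0.4,1],
  ],
  twist=[-8.2,-8.2,-8.2,-8.2,-8.2],
)

```text
time: 49.6
ee_pos: [0.5687, -0.1437, 0.3061]
orientation: [1.792, 2.445, 0.102]
force: [1.2, 0.4, -0.9]
opening: 0.0852
```

Emit:
drive_tool(
  fingers=[100,100,100,100,100],
  offset=[
    [-1.7,-0.7,1],
    [-1.6,-0.9,1],
    [-1.4,-1.1,1],
    [-1.2,-1.3,1],
    [-1,-1.5,1],
  ],
  twist=[-8.2,-8.2,-8.2,-8.2,-8.2],
)

```text
time: 50.1
ee_pos: [0.5705, -0.2392, 0.2662]
orientation: [0.77, 2.902, 0.032]
force: [-0.4, 0.2, -0.2]
opening: 0.0853
```

```bash
python3 path.py 0.555,-0.309,0.2,180 5
```

```text
t 50.10 pos [ 0.5705 -0.2392  0.2662] yaw 150.1 toolz [ 0.139 -0.015 -0.99 ] open 0.0853 F [-0.4  0.2 -0.2]
radial tilt deg (neg=inward) 7.69 tangential 2.31
total [-1.55 -6.98 -6.62] twist -29.9 -> -5.99
[-0.3, -1.4, 1.3], [-0.1, -1.5, 1.3], [0.0, -1.5, 1.3], [0.2, -1.4, 1.3], [0.4, -1.4, 1.3],
```

Emit:
drive_tool(
  fingers=[100,100,100,100,100],
  offset=[
    [0,0,0],
    [0,0,0],
    [0,0,0],
    [0,0,0],
    [0,0,0],
  ],
  twist=[0,0,0,0,0],
)

```text
time: 50.6
ee_pos: [0.5713, -0.24, 0.2714]
orientation: [0.777, 2.895, 0.032]
force: [0.2, 0.6, 0.5]
opening: 0.0853
```

```bash
python3 path.py 0.555,-0.309,0.2,180 5; python3 plan.py
```

```text
t 50.60 pos [ 0.5713 -0.24    0.2714] yaw 149.7 toolz [ 0.144 -0.017 -0.989] open 0.0853 F [0.2 0.6 0.5]
radial tilt deg (neg=inward) 8.01 tangential 2.30
total [-1.63 -6.9  -7.14] twist -30.3 -> -6.06
[-0.2, -1.4, 1.4], [-0.1, -1.5, 1.4], [0.1, -1.5, 1.4], [0.2, -1.4, 1.4], [0.4, -1.4, 1.4], 
t 50.60 pos [ 0.5713 -0.24    0.2714] yaw 149.7 tilt 8.36 open 0.0853 F [0.2 0.6 0.5] q [-24.  17.   6.  70.   2.   6.]
toolz [ 0.144 -0.017 -0.989]
```

Emit:
drive_tool(
  fingers=[100,100,100,100,100],
  offset=[
    [0,0,0],
    [0,0,0],
    [0,0,0],
    [0,0,0],
    [0,0,0],
  ],
  twist=[8,8,8,8,8],
)

```text
time: 51.1
ee_pos: [0.572, -0.2373, 0.2734]
orientation: [1.758, 2.443, 0.109]
force: [-0.2, -0.1, -0.4]
opening: 0.0854
```

```bash
python3 path.py 0.555,-0.309,0.2,180 5; python3 plan.py
```

```text
t 51.10 pos [ 0.572  -0.2373  0.2734] yaw 108.3 toolz [ 0.147 -0.017 -0.989] open 0.0854 F [-0.2 -0.1 -0.4]
radial tilt deg (neg=inward) 8.13 tangential 2.31
total [-1.7  -7.17 -7.34] twist -71.7 -> -14.34
[-1.2, -1.0, 1.4], [-0.9, -1.2, 1.4], [-0.6, -1.4, 1.4], [-0.2, -1.5, 1.4], [0.2, -1.5, 1.4], 
t 51.10 pos [ 0.572  -0.2373  0.2734] yaw 108.3 tilt 8.48 open 0.0854 F [-0.2 -0.1 -0.4] q [-24.  17.   6.  71.   2.  48.]
toolz [ 0.147 -0.017 -0.989]
```

Emit:
drive_tool(
  fingers=[100,100,100,100,100],
  offset=[
    [0,0,3],
    [0,0,3],
    [0,0,3],
    [0,0,0],
    [0,0,0],
  ],
  twist=[0,0,0,0,0],
)

```text
time: 51.6
ee_pos: [0.5873, -0.237, 0.1857]
orientation: [1.763, 2.434, 0.112]
force: [0.4, -0.0, 0.6]
opening: 0.0851
```

```bash
python3 plan.py
```

```text
t 51.60 pos [ 0.5873 -0.237   0.1857] yaw 107.9 tilt 8.78 open 0.0851 F [ 0.4 -0.   0.6] q [-23.  20.  -3.  59.   2.  49.]
toolz [ 0.152 -0.018 -0.988]
```

Emit:
drive_tool(
  fingers=[100,100,100,100,100],
  offset=[
    [0,0,-2],
    [0,0,-2],
    [0,0,-2],
    [0,0,-2],
    [0,0,0],
  ],
  twist=[0,0,0,0,0],
)

```text
time: 52.1
ee_pos: [0.5756, -0.235, 0.2765]
orientation: [1.759, 2.428, 0.114]
force: [0.7, 0.0, -0.6]
opening: 0.0857
```

```bash
python3 plan.py
```

```text
t 52.10 pos [ 0.5756 -0.235   0.2765] yaw 107.9 tilt 9.21 open 0.0857 F [ 0.7  0.  -0.6] q [-23.  17.   5.  70.   2.  49.]
toolz [ 0.159 -0.021 -0.987]
```

Emit:
drive_tool(
  fingers=[100,100,100,100,100],
  offset=[
    [0,0,0],
    [0,0,0],
    [0,0,0],
    [0,0,0],
    [0,0,0],
  ],
  twist=[0,0,0,0,0],
)

```text
time: 52.6
ee_pos: [0.5754, -0.2347, 0.2768]
orientation: [1.759, 2.427, 0.115]
force: [-1.0, 0.3, -0.1]
opening: 0.0855
```

```bash
python3 plan.py
```

```text
t 52.60 pos [ 0.5754 -0.2347  0.2768] yaw 107.9 tilt 9.23 open 0.0855 F [-1.   0.3 -0.1] q [-23.  17.   5.  70.   2.  49.]
toolz [ 0.159 -0.021 -0.987]
```

Emit:
drive_tool(
  fingers=[100,100,100,100,100],
  offset=[
    [0,-4,-1],
    [0,-4,-1],
    [0,-4,-1],
    [0,0,0],
    [0,0,0],
  ],
  twist=[0,0,0,0,0],
)

```text
time: 53.1
ee_pos: [0.4544, -0.2719, 0.2859]
orientation: [1.76, 2.433, 0.114]
force: [0.8, 0.2, 0.4]
opening: 0.0851
```

```bash
python3 plan.py
```

```text
t 53.10 pos [ 0.4544 -0.2719  0.2859] yaw 108.0 tilt 8.97 open 0.0851 F [0.8 0.2 0.4] q [-33.   8.  -5.  70.   4.  39.]
toolz [ 0.155 -0.019 -0.988]
```

Emit:
drive_tool(
  fingers=[100,100,100,100,100],
  offset=[
    [0,0,-0.4],
    [0,0,-0.4],
    [0,0,-0.4],
    [0,0,-0.4],
    [0,0,-0.4],
  ],
  twist=[0,0,0,0,0],
)

```text
time: 53.6
ee_pos: [0.4536, -0.2706, 0.3058]
orientation: [1.758, 2.436, 0.115]
force: [-0.5, 0.5, 0.0]
opening: 0.0855
```

```bash
python3 plan.py
```

```text
t 53.60 pos [ 0.4536 -0.2706  0.3058] yaw 108.1 tilt 8.88 open 0.0855 F [-0.5  0.5  0. ] q [-33.   8.  -2.  73.   4.  39.]
toolz [ 0.153 -0.017 -0.988]
```

Emit:
drive_tool(
  fingers=[100,100,100,100,100],
  offset=[
    [0,-0.4,0],
    [0,-0.4,0],
    [0,-0.4,0],
    [0,-0.4,0],
    [0,-0.4,0],
  ],
  twist=[0,0,0,0,0],
)

```text
time: 54.1
ee_pos: [0.4338, -0.2772, 0.3031]
orientation: [1.757, 2.437, 0.115]
force: [-0.1, 0.3, -0.1]
opening: 0.0852
```

```bash
python3 plan.py
```

```text
t 54.10 pos [ 0.4338 -0.2772  0.3031] yaw 108.2 tilt 8.89 open 0.0852 F [-0.1  0.3 -0.1] q [-35.   6.  -4.  72.   4.  37.]
toolz [ 0.154 -0.017 -0.988]
```

Rows at height track fully and the tilt won't come back out. At 9° along x it's acceptable with the jaws perpendicular to it, so I'll go over the jar with yaw about 174°.

```bash
python3 path.py 0.545,-0.31,0.2,174 8
```

```text
t 54.10 pos [ 0.4338 -0.2772  0.3031] yaw 108.2 toolz [ 0.154 -0.017 -0.988] open 0.0852 F [-0.1  0.3 -0.1]
radial tilt deg (neg=inward) 7.95 tangential 3.91
total [ 11.12  -3.28 -10.31] twist -65.8 -> -8.23
[-0.7, 1.0, 1.5], [-0.9, 0.9, 1.5], [-1.0, 0.7, 1.5], [-1.1, 0.6, 1.5], [-1.2, 0.4, 1.5], [-1.2, 0.3, 1.5], [-1.2, 0.1, 1.5], [-1.2, -0.1, 1.5],
```

Emit:
drive_tool(
  fingers=[100,100,100,100,100],
  offset=[
    [-0.7,1,1],
    [-0.9,0.9,1],
    [-1,0.7,1],
    [-1.1,0.6,1],
    [-1.2,0.4,1],
  ],
  twist=[-8.2,-8.2,-8.2,-8.2,-8.2],
)

```text
time: 54.6
ee_pos: [0.4989, -0.2993, 0.2634]
orientation: [0.755, 2.889, 0.031]
force: [0.5, 0.2, 0.7]
opening: 0.0859
```

Emit:
drive_tool(
  fingers=[100,100,100,100,100],
  offset=[
    [-1.2,0.3,1.5],
    [-1.2,0.1,1.5],
    [-1.2,-0.1,1.5],
    [0,0,0],
    [0,0,0],
  ],
  twist=[-8.2,-8.2,-8.2,0,0],
)

```text
time: 55.1
ee_pos: [0.541, -0.3115, 0.2212]
orientation: [0.097, 2.986, -0.019]
force: [-0.1, 1.3, 0.1]
opening: 0.0855
```

```bash
python3 path.py 0.561,-0.312,0.1,174 3;python3 snap.py wrist w50
```

```text
t 55.10 pos [ 0.541  -0.3115  0.2212] yaw 176.3 toolz [ 0.153 -0.018 -0.988] open 0.0855 F [-0.1  1.3  0.1]
radial tilt deg (neg=inward) 8.11 tangential 3.48
total [  2.    -0.05 -12.12] twist 2.3 -> 0.77
[-0.0, 0.1, 4.1], [-0.0, 0.1, 4.1], [-0.0, 0.1, 4.1],
```

```bash
python3 rel.py w50 .073 320,222
```

```text
world [ 0.5546 -0.3157  0.073 ] tool mm [  9.   -2.2 148.6] eye-tcp tool mm [ 8.51e+01 -1.00e-01 -1.18e+02]
```

Emit:
drive_tool(
  fingers=[100,100,100,100],
  offset=[
    [0.4,-0.1,3],
    [0.4,-0.1,4],
    [0.2,0,3],
    [0,0,0],
  ],
  twist=[1,1,0,0],
)

```text
time: 55.55
ee_pos: [0.546, -0.3158, 0.1239]
orientation: [0.17, 2.975, -0.02]
force: [-1.4, 0.5, -0.0]
opening: 0.085
```

```bash
python3 path.py 0.556,-0.315,0.05,174 3;python3 snap.py wrist w51;python3 snap.py top t51
```

```text
t 55.55 pos [ 0.546  -0.3158  0.1239] yaw 173.5 toolz [ 0.16  -0.022 -0.987] open 0.0850 F [-1.4  0.5 -0. ]
radial tilt deg (neg=inward) 8.56 tangential 3.47
total [ 1.    0.08 -7.39] twist -0.5 -> -0.17
[0.1, 0.1, 2.5], [0.1, 0.1, 2.5], [0.1, 0.1, 2.5],
```

```bash
python3 rel.py w51 .073 326,288; python3 - <<'E'
from h import *
from rig import get_state
s=get_state();M=R.from_rotvec(s["orientation"]).as_matrix()
d=pickle.load(open("w51.pkl","rb"));P=unproj(d,[(326,288)],.073)[0];P[2]=.045
print("grip pt in tool cm",((P-s["ee_pos"])@M*100).round(2))
E
```

```text
world [ 0.5537 -0.3153  0.073 ] tool mm [ 3.6  2.6 54.9] eye-tcp tool mm [  87.2    0.6 -115. ]
grip pt in tool cm [0.82 0.28 8.26]
```

Emit:
drive_tool(
  fingers=[100,100,100],
  offset=[
    [0.4,0.2,2.7],
    [0.4,0.1,3],
    [0,0,1.5],
  ],
  twist=[0,0,0],
)

```text
time: 55.95
ee_pos: [0.5572, -0.3185, 0.065]
orientation: [0.171, 2.956, -0.035]
force: [0.3, -0.2, 0.6]
opening: 0.0853
```

```bash
python3 path.py 0.5537,-0.3153,0.051,174 1;python3 snap.py wrist w52
```

```text
t 55.95 pos [ 0.5572 -0.3185  0.065 ] yaw 173.4 toolz [ 0.178 -0.034 -0.983] open 0.0853 F [ 0.3 -0.2  0.6]
radial tilt deg (neg=inward) 9.81 tangential 3.39
total [-0.35  0.32 -1.4 ] twist -0.6 -> -0.57
[0.6, 0.3, 1.3],
```

Emit:
drive_tool(
  fingers=[100,80,40,40,40],
  offset=[
    [0.6,0.2,1.4],
    [0.1,0,0.2],
    [0,0,0],
    [0,0,0],
    [0,0,0],
  ],
  twist=[0,0,0,0,0],
)

```text
time: 56.5
ee_pos: [0.5577, -0.319, 0.0565]
orientation: [0.174, 2.946, -0.042]
force: [0.4, 0.3, -1.8]
opening: 0.0453
```

```bash
python3 path.py 0.5537,-0.3153,0.051,174 1;python3 snap.py wrist w53;python3 snap.py scene s53; python3 -c "
import cv2;im=cv2.imread('pics/s53.png');cv2.imwrite('pics/s53c.png',cv2.resize(im[280:430,150:330],None,fx=4,fy=4,interpolation=cv2.INTER_CUBIC))"
```

```text
t 56.50 pos [ 0.5577 -0.319   0.0565] yaw 173.4 toolz [ 0.187 -0.039 -0.982] open 0.0453 F [ 0.4  0.3 -1.8]
radial tilt deg (neg=inward) 10.43 tangential 3.39
total [-0.4   0.37 -0.55] twist -0.6 -> -0.65
[0.5, 0.3, 0.5],
```

Good low grip (45.3 mm, jar upright). Now lift and carry it to the ring.

```bash
python3 rel.py w53 .073 322,371
```

```text
world [ 0.5508 -0.3183  0.073 ] tool mm [  3.4  -0.5 -18. ] eye-tcp tool mm [  85.    -0.2 -118.5]
```

Emit:
drive_tool(
  fingers=[40,40,40,40],
  offset=[
    [0,0,-0.6],
    [0,0,-2.5],
    [0,0,-4],
    [0,0,-2],
  ],
  twist=[0,0,0,0],
)

```text
time: 57.0
ee_pos: [0.5381, -0.3141, 0.1454]
orientation: [0.174, 2.953, -0.036]
force: [0.5, -0.1, -1.9]
opening: 0.0451
```

```bash
python3 path.py 0.6209,-0.078,0.14,174 6;python3 snap.py wrist w54;python3 snap.py scene s54; python3 -c "
import cv2;im=cv2.imread('pics/s54.png');cv2.imwrite('pics/s54c.png',cv2.resize(im[230:380,150:330],None,fx=4,fy=4,interpolation=cv2.INTER_CUBIC))"
```

```text
t 57.00 pos [ 0.5381 -0.3141  0.1454] yaw 173.3 toolz [ 0.18  -0.035 -0.983] open 0.0451 F [ 0.5 -0.1 -1.9]
radial tilt deg (neg=inward) 9.94 tangential 3.48
total [ 8.28 23.61 -0.54] twist -0.7 -> -0.11
[-0.9, 4.1, 0.2], [-0.9, 4.1, 0.2], [-0.9, 4.1, 0.2], [-0.9, 4.1, 0.2], [-0.9, 4.1, 0.2], [-0.9, 4.1, 0.2],
```

Emit:
drive_tool(
  fingers=[40,40,40,40,40],
  offset=[
    [-0.8,3,0],
    [-0.9,4.1,0],
    [-0.9,4.1,0],
    [-0.9,4.1,0],
    [-0.9,4.1,0],
  ],
  twist=[0,0,0,0,0],
)

```text
time: 57.6
ee_pos: [0.6049, -0.1264, 0.1478]
orientation: [0.188, 2.952, -0.041]
force: [0.3, 0.5, -2.1]
opening: 0.0454
```

Emit:
drive_tool(
  fingers=[40,40,40],
  offset=[
    [-0.9,3.5,0.3],
    [0,0,0],
    [0,0,0],
  ],
  twist=[0,0,0],
)

```text
time: 57.9
ee_pos: [0.6196, -0.0857, 0.1428]
orientation: [0.179, 2.956, -0.038]
force: [-0.2, 0.3, -2.0]
opening: 0.0454
```

```bash
python3 path.py 0.6264,-0.079,0.09,174 2;python3 snap.py wrist w55
```

```text
t 57.90 pos [ 0.6196 -0.0857  0.1428] yaw 173.2 toolz [ 0.177 -0.036 -0.984] open 0.0454 F [-0.2  0.3 -2. ]
radial tilt deg (neg=inward) 10.32 tangential -0.67
total [ 0.68  0.67 -5.28] twist -0.8 -> -0.42
[0.2, 0.4, 2.6], [0.2, 0.4, 2.6],
```

```bash
python3 rel.py w55 .012 336,206; python3 rel.py w55 .1595 322,371
```

```text
world [ 0.6172 -0.078   0.012 ] tool mm [ 26.6   9.5 127.9] eye-tcp tool mm [ 8.510e+01  1.000e-01 -1.181e+02]
world [ 0.6127 -0.085   0.1595] tool mm [  3.7  -0.1 -17.7] eye-tcp tool mm [ 8.510e+01  1.000e-01 -1.181e+02]
```

Emit:
drive_tool(
  fingers=[40,40,40],
  offset=[
    [0.2,0.4,2.5],
    [0.3,0.3,2.5],
    [0,0,0],
  ],
  twist=[0,0,0],
)

```text
time: 58.25
ee_pos: [0.6237, -0.0831, 0.0911]
orientation: [0.185, 2.956, -0.039]
force: [-0.4, -0.4, -0.7]
opening: 0.0451
```

```bash
python3 path.py 0.6264,-0.079,0.0615,174 1;python3 snap.py wrist w56
```

```text
t 58.25 pos [ 0.6237 -0.0831  0.0911] yaw 172.9 toolz [ 0.177 -0.037 -0.984] open 0.0451 F [-0.4 -0.4 -0.7]
radial tilt deg (neg=inward) 10.33 tangential -0.77
total [ 0.27  0.41 -2.96] twist -1.1 -> -1.07
[0.3, 0.5, 2.9],
```

Emit:
drive_tool(
  fingers=[40,40],
  offset=[
    [0.2,0.4,1.6],
    [0.1,0,0.7],
  ],
  twist=[0,0],
)

```text
time: 58.5
ee_pos: [0.6273, -0.082, 0.0721]
orientation: [0.188, 2.95, -0.04]
force: [-0.2, -1.0, -0.9]
opening: 0.0454
```

```bash
python3 path.py 0.6262,-0.079,0.0615,173 1;python3 snap.py wrist w57
```

```text
t 58.50 pos [ 0.6273 -0.082   0.0721] yaw 172.8 toolz [ 0.182 -0.039 -0.983] open 0.0454 F [-0.2 -1.  -0.9]
radial tilt deg (neg=inward) 10.64 tangential -0.84
total [-0.11  0.3  -1.06] twist -0.2 -> -0.23
[0.3, 0.3, 1.0],
```

Emit:
drive_tool(
  fingers=[40,40],
  offset=[
    [0.3,0.3,0.6],
    [0,0,0.2],
  ],
  twist=[0,0],
)

```text
time: 58.75
ee_pos: [0.6271, -0.0801, 0.0649]
orientation: [0.19, 2.947, -0.041]
force: [-0.3, -0.2, -1.0]
opening: 0.0452
```

```bash
python3 path.py 0.6262,-0.079,0.0615,173 1;python3 snap.py wrist w58; python3 snap.py scene s58; python3 -c "
import cv2;im=cv2.imread('pics/s58.png');cv2.imwrite('pics/s58c.png',cv2.resize(im[200:350,260:440],None,fx=4,fy=4,interpolation=cv2.INTER_CUBIC))"
```

```text
t 58.75 pos [ 0.6271 -0.0801  0.0649] yaw 172.7 toolz [ 0.185 -0.039 -0.982] open 0.0452 F [-0.3 -0.2 -1. ]
radial tilt deg (neg=inward) 10.78 tangential -0.90
total [-0.09  0.11 -0.34] twist -0.3 -> -0.3
[0.2, 0.1, 0.3],
```

```bash
python3 - <<'E'
from h import *
d=pickle.load(open("s58.pkl","rb"));M=R.from_rotvec(d["orientation"]).as_matrix();print("right",M[:,0].round(2))
r=np.array([.6209,-.078,.012]);print("ring proj",proj(d,r),"tcp-based jar",proj(d,[.6271-.006,-.079,.0115]),proj(d,[.6271-.006,-.079,.05]))
for dx in(-.012,-.006,0,.003):print(dx,proj(d,[.6271+dx,-.079,.03]).round(1))
E
```

```text
right [0.85 0.53 0.01]
ring proj [[335.70168483 304.27023628]] tcp-based jar [[335.51318048 304.81359806]] [[336.15909223 289.46358532]]
-0.012 [[333.1 296.3]]
-0.006 [[335.8 297.5]]
0 [[338.6 298.7]]
0.003 [[340.  299.3]]
```

```bash
python3 - <<'E'
from h import *
d=pickle.load(open("w58.pkl","rb"));im=cv2.imread("pics/w58.png")
t=np.linspace(0,2*np.pi,60)
def circ(cx,cy,z,r,col):
    P=np.c_[cx+r*np.cos(t),cy+r*np.sin(t),np.full(60,z)];cv2.polylines(im,[proj(d,P).round().astype(int)],True,col,1)
circ(.6209,-.078,.012,.036,(0,255,0))
for dx,c in((-.006,(0,0,255)),(.0035,(255,0,0))):
    circ(.6271+dx,-.080,.0114,.024,c);circ(.6271+dx,-.080,.0814,.024,c)
cv2.imwrite("pics/w58m.png",im)
ds=pickle.load(open("s58.pkl","rb"));d=ds;im=cv2.imread("pics/s58.png")
circ(.6209,-.078,.012,.036,(0,255,0))
for dx,c in((-.006,(0,0,255)),(.0035,(255,0,0))):
    circ(.6271+dx,-.080,.0114,.024,c);circ(.6271+dx,-.080,.0814,.024,c)
cv2.imwrite("pics/s58m.png",cv2.resize(im[240:330,290:400],None,fx=6,fy=6,interpolation=cv2.INTER_CUBIC))
E
```

Emit:
drive_tool(
  fingers=[40,40,40,40],
  offset=[
    [0,0,-0.5],
    [0.5,0.1,0],
    [0.5,0.1,0],
    [0,0,0],
  ],
  twist=[0,0,0,0],
)

```text
time: 59.25
ee_pos: [0.6171, -0.0766, 0.0701]
orientation: [0.19, 2.944, -0.041]
force: [-0.5, -0.8, -1.9]
opening: 0.0453
```

```bash
cat path.py | head -40; python3 plan.py
```

```text
# path.py x,y,z,yaw N : N equal world steps with equal twists, expressed in tool axes row by row
import sys
from h import *
from rig import get_state
s=get_state();M=R.from_rotvec(s["orientation"]).as_matrix()
yaw=np.degrees(np.arctan2(M[1,0],M[0,0]))
tilt=M[:,2]
print("t %.2f"%s["time"],"pos",s["ee_pos"].round(4),"yaw %.1f"%yaw,"toolz",M[:,2].round(3),"open %.4f"%s["opening"],"F",s["force"].round(1))
h=np.array([s["ee_pos"][0],s["ee_pos"][1]]);h/=np.linalg.norm(h)
print("radial tilt deg (neg=inward) %.2f"%np.degrees(tilt[:2]@h), "tangential %.2f"%np.degrees(tilt[1]*h[0]-tilt[0]*h[1]))
x,y,z,w=map(float,sys.argv[1].split(","));N=int(sys.argv[2])
T=-((w-yaw+180)%360-180); d=(np.array([x,y,z])-s["ee_pos"])*100
print("total",d.round(2),"twist",round(T,1),"->",round(T/N,2))
for i in range(N):
    A=M@R.from_rotvec([0,0,np.radians(T*i/N)]).as_matrix()
    print((A.T@d/N).round(1).tolist(),end=", ")
print()
t 59.25 pos [ 0.6171 -0.0766  0.0701] yaw 172.7 tilt 11.05 open 0.0453 F [-0.5 -0.8 -1.9] q [ -7.  23. -18.  38.  -1.   1.]
toolz [ 0.187 -0.04  -0.981]
```

```bash
cat > ov.py <<'E'
import sys,cv2,numpy as np
from h import *
from rig import snapshot,get_state
s=get_state();p=s["ee_pos"]
a=np.linspace(0,2*np.pi,60)
def circ(c,r,z):return np.c_[c[0]+r*np.cos(a),c[1]+r*np.sin(a),np.full(60,z)]
hold=len(sys.argv)>2
c=(p[0]+.0035,p[1]) if hold else (.6209,-.078)
b=p[2]-.0535 if hold else .008
for cam in ("wrist","scene"):
    d=snapshot(cam);im=d["image"][:,:,::-1].copy()
    im=cv2.resize(im,None,fx=3,fy=3,interpolation=cv2.INTER_CUBIC)
    def dr(pts,col):
        uv=np.array([np.ravel(proj(d,q)) for q in pts])[:,:2]*3+1
        cv2.polylines(im,[uv.round().astype(int)],True,col,1);return uv
    u=dr(circ((.6209,-.078),.033,.012),(0,255,0));dr(circ(c,.024,b+.0005),(255,0,0));dr(circ(c,.024,b+.07),(255,0,0))
    m=u.mean(0).astype(int);x0=np.clip(m[0]-400,0,1120);y0=np.clip(m[1]-330,0,840)
    cv2.imwrite("pics/%s_%s.png"%(sys.argv[1],cam[0]),im[y0:y0+600,x0:x0+800])
E
python3 ov.py o59 h
```

```text
(no output)
```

View pics/o59_w.png

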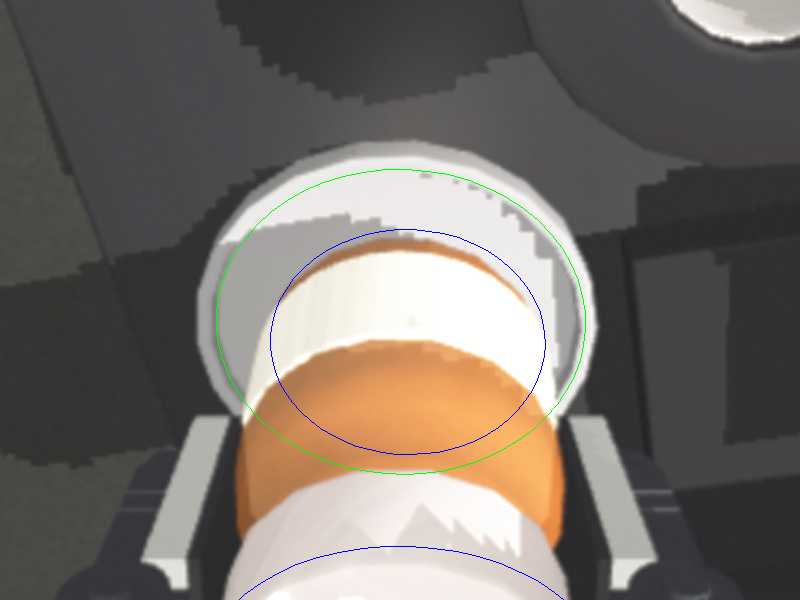

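View pics/o59_s.png

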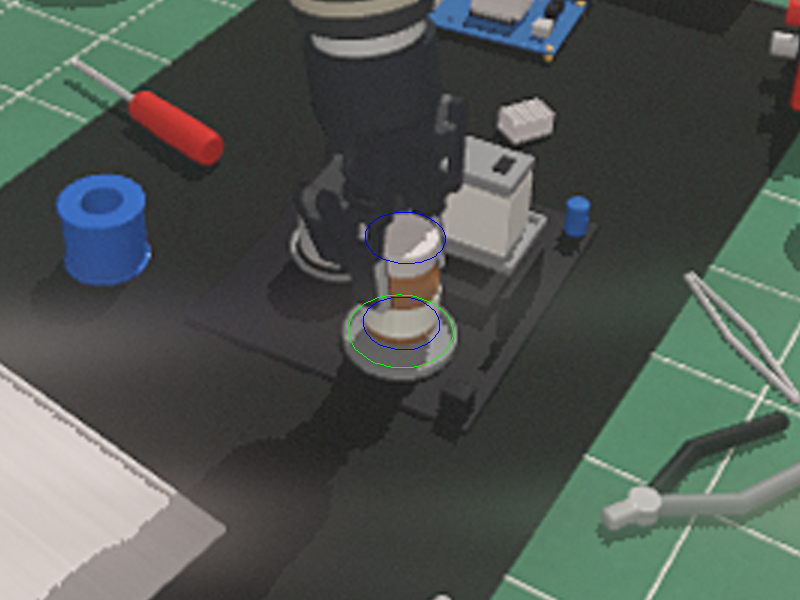

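Emit:
drive_tool(
  fingers=[40,40,40,40],
  offset=[
    [0.4,-0.1,0.2],
    [0,0,0.3],
    [0,0,0.3],
    [0,0,0],
  ],
  twist=[0,0,0,0],
)

```text
time: 59.75
ee_pos: [0.6151, -0.0777, 0.0607]
orientation: [0.189, 2.944, -0.042]
force: [0.2, -0.3, -0.1]
opening: 0.045
```

Emit:
drive_tool(
  fingers=[40,40],
  offset=[
    [0,0,0.2],
    [0,0,0],
  ],
  twist=[0,0],
)

```text
time: 59.95
ee_pos: [0.6162, -0.0779, 0.0601]
orientation: [0.19, 2.942, -0.042]
force: [-1.0, -0.5, -1.5]
opening: 0.0453
```

```bash
python3 ov.py o60 h; python3 plan.py
```

```text
t 60.05 pos [ 0.6163 -0.0779  0.0598] yaw 172.7 tilt 11.20 open 0.0452 F [-0.1  0.2  0.1] q [ -7.  24. -19.  37.  -1.   1.]
toolz [ 0.19  -0.04  -0.981]
```

View pics/o60_w.png

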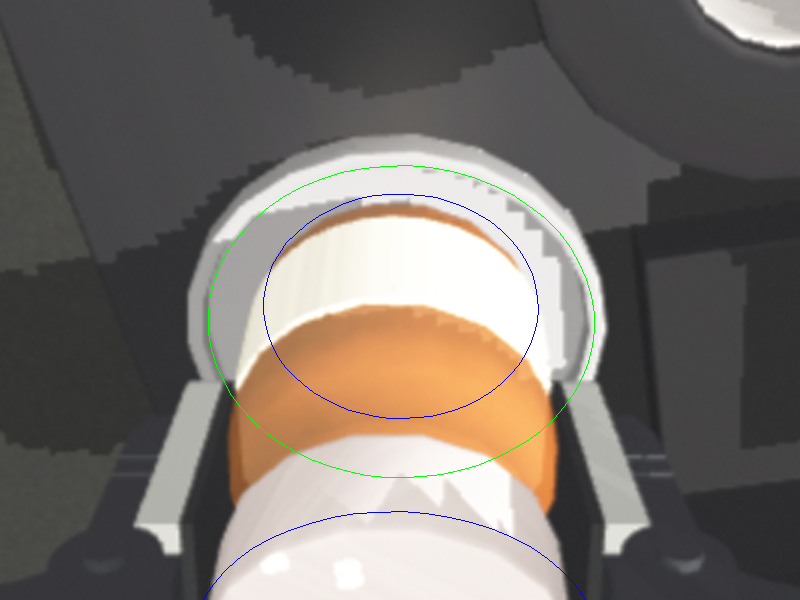

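View pics/o60_s.png

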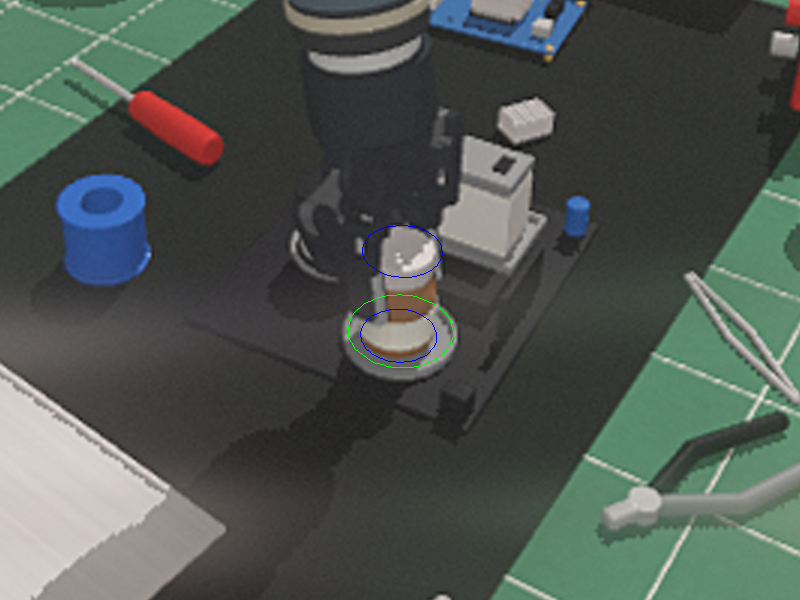

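Emit:
drive_tool(
  fingers=[40,40,40],
  offset=[
    [0.1,0,0.2],
    [0,0,0.2],
    [0,0,0],
  ],
  twist=[0,0,0],
)

```text
time: 60.35
ee_pos: [0.6171, -0.078, 0.0605]
orientation: [0.189, 2.937, -0.042]
force: [0.3, 0.1, -1.9]
opening: 0.0452
```

Emit:
drive_tool(
  fingers=[40,40],
  offset=[
    [0.1,0,0.5],
    [0,0,0],
  ],
  twist=[0,0],
)

```text
time: 60.55
ee_pos: [0.6192, -0.0783, 0.0608]
orientation: [0.189, 2.929, -0.042]
force: [-0.5, -0.1, -2.2]
opening: 0.0451
```

```bash
python3 plan.py
```

```text
t 60.55 pos [ 0.6192 -0.0783  0.0608] yaw 172.7 tilt 11.92 open 0.0451 F [-0.5 -0.1 -2.2] q [ -7.  23. -19.  36.  -1.   1.]
toolz [ 0.202 -0.042 -0.978]
```

Emit:
drive_tool(
  fingers=[40,40],
  offset=[
    [0.5,0,0.5],
    [0,0,0],
  ],
  twist=[0,0],
)

```text
time: 60.75
ee_pos: [0.6205, -0.0785, 0.0606]
orientation: [0.188, 2.916, -0.043]
force: [0.5, 0.1, -2.2]
opening: 0.045
```

```bash
python3 plan.py; python3 ov.py o61 h
```

```text
t 60.75 pos [ 0.6205 -0.0785  0.0606] yaw 172.7 tilt 12.69 open 0.0450 F [ 0.5  0.1 -2.2] q [ -7.  23. -20.  35.  -1.   1.]
toolz [ 0.215 -0.043 -0.976]
```

View pics/o61_s.png

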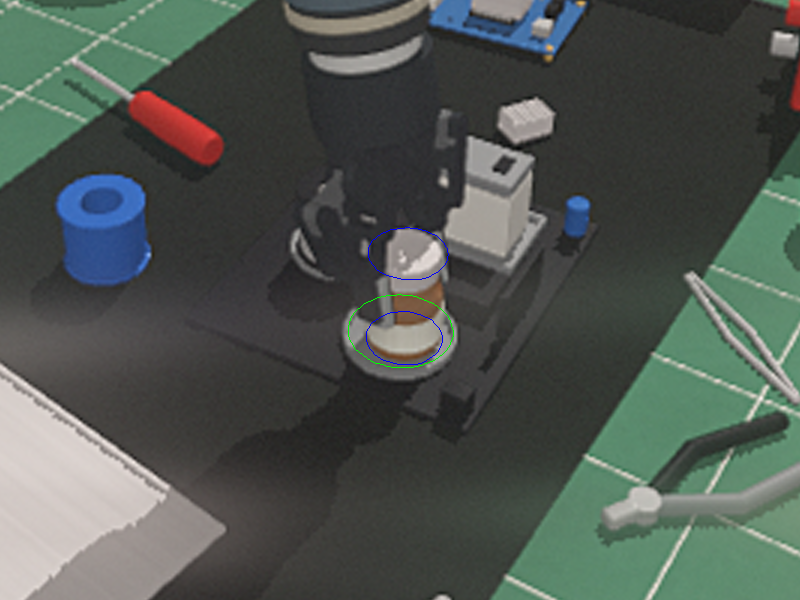

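View pics/o61_w.png

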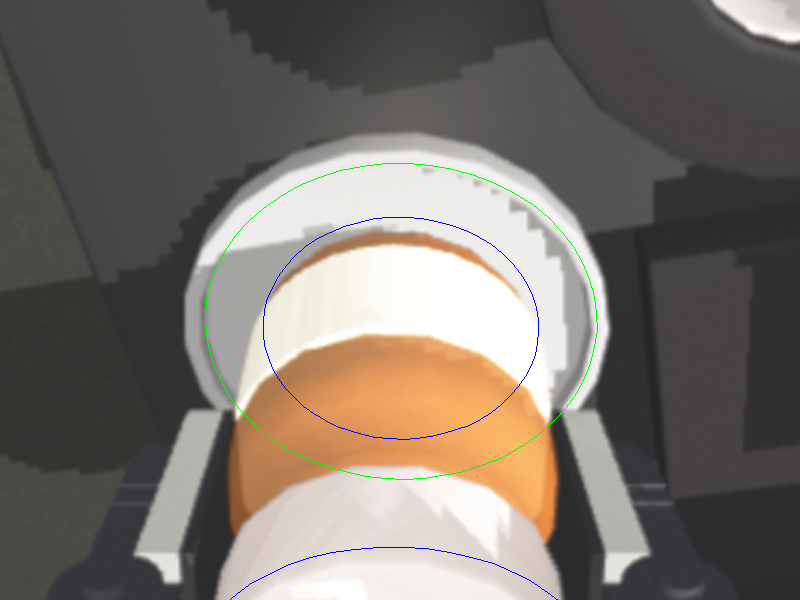

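Emit:
drive_tool(
  fingers=[40,40],
  offset=[
    [0.5,0,-0.3],
    [0,0,0],
  ],
  twist=[0,0],
)

```text
time: 61.05
ee_pos: [0.6136, -0.0776, 0.0601]
orientation: [0.188, 2.92, -0.043]
force: [-0.3, 0.8, -1.6]
opening: 0.0453
```

```bash
python3 plan.py; python3 ov.py o62 h
```

```text
t 61.05 pos [ 0.6136 -0.0776  0.0601] yaw 172.7 tilt 12.47 open 0.0453 F [-0.3  0.8 -1.6] q [ -7.  23. -20.  35.  -1.   1.]
toolz [ 0.212 -0.043 -0.976]
```

View pics/o62_w.png

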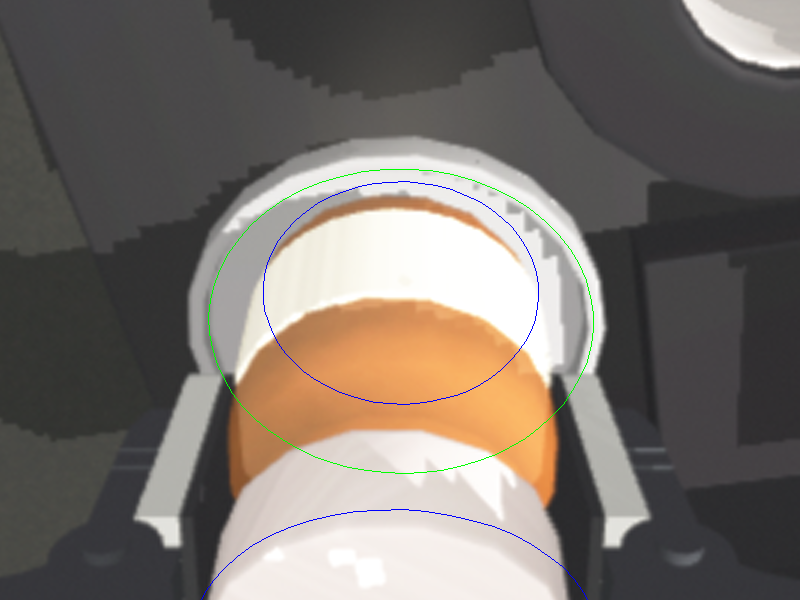

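View pics/o62_s.png

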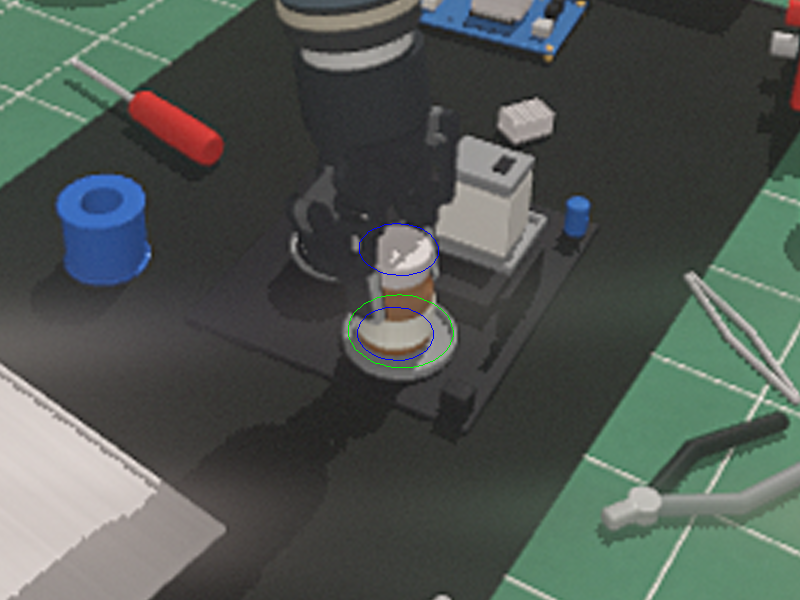

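Emit:
drive_tool(
  fingers=[55,65,75,85,85],
  offset=[
    [0,0,0],
    [0,0,0],
    [0,0,0],
    [0,0,0],
    [0,0,0],
  ],
  twist=[0,0,0,0,0],
)

```text
time: 61.65
ee_pos: [0.6141, -0.0776, 0.0591]
orientation: [0.188, 2.92, -0.043]
force: [0.6, 0.0, -0.4]
opening: 0.0722
```

```bash
python3 plan.py; python3 ov.py o63
```

```text
t 61.65 pos [ 0.6141 -0.0776  0.0591] yaw 172.7 tilt 12.42 open 0.0722 F [ 0.6  0.  -0.4] q [ -7.  23. -20.  34.  -1.   1.]
toolz [ 0.211 -0.043 -0.977]
```

View pics/o63_w.png

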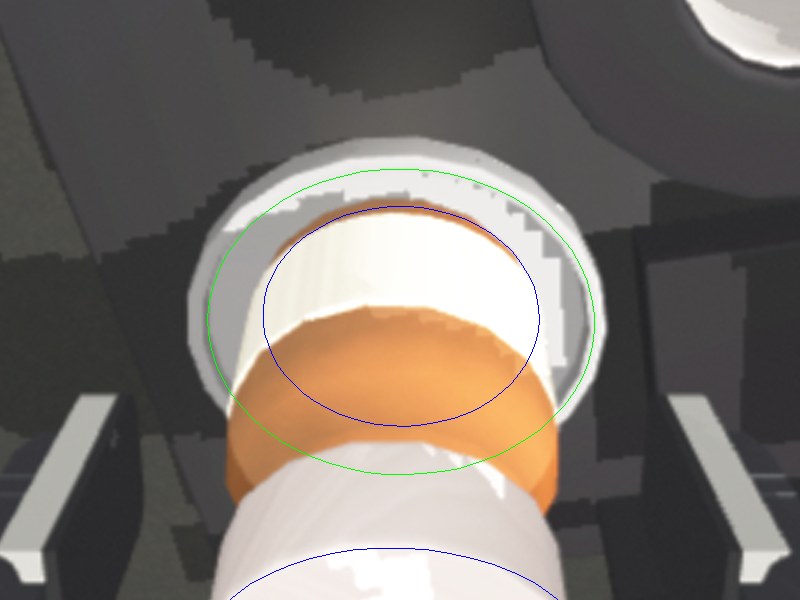

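View pics/o63_s.png

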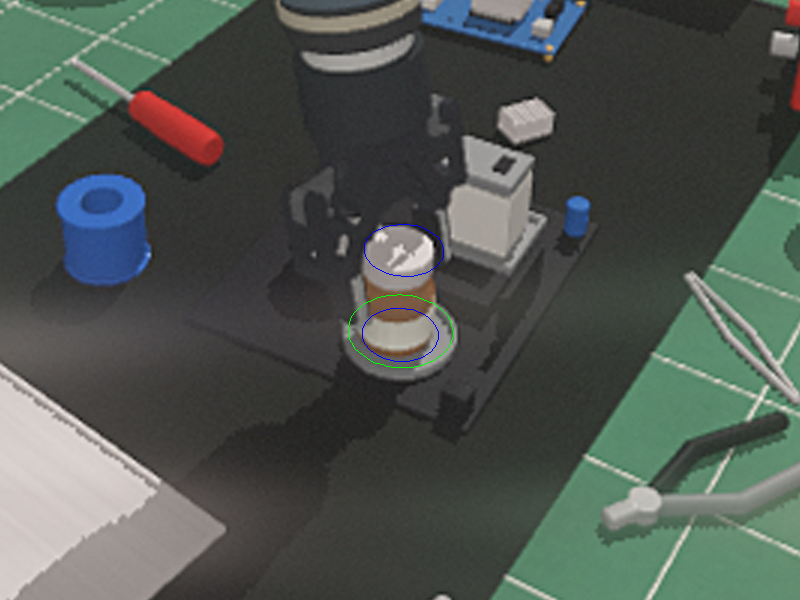

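Emit:
drive_tool(
  fingers=[85,85,85,85,85],
  offset=[
    [-0.2,0,-1],
    [-0.4,0,-2],
    [-0.8,0,-4],
    [-0.8,0,-4],
    [0,0,0],
  ],
  twist=[0,0,0,0,0],
)

```text
time: 62.25
ee_pos: [0.6114, -0.0755, 0.1769]
orientation: [0.188, 2.922, -0.043]
force: [1.3, -0.4, -0.2]
opening: 0.0725
```

Emit:
drive_tool(
  fingers=[85,85,85,85,85],
  offset=[
    [0,-4,-3],
    [0,-5,0],
    [0,-5,0],
    [0,-5,0],
    [0,0,0],
  ],
  twist=[0,0,0,0,0],
)

```text
time: 62.75
ee_pos: [0.582, -0.2638, 0.2129]
orientation: [0.179, 2.915, -0.046]
force: [0.3, 0.3, -0.2]
opening: 0.0725
```

```bash
python3 plan.py; python3 snap.py top fin_t; python3 snap.py scene fin_s
```

```text
t 62.75 pos [ 0.582  -0.2638  0.2129] yaw 173.1 tilt 12.79 open 0.0725 F [ 0.3  0.3 -0.2] q [-26.  17.  -4.  57.   3. -18.]
toolz [ 0.217 -0.044 -0.975]
```

View pics/fin_t.png

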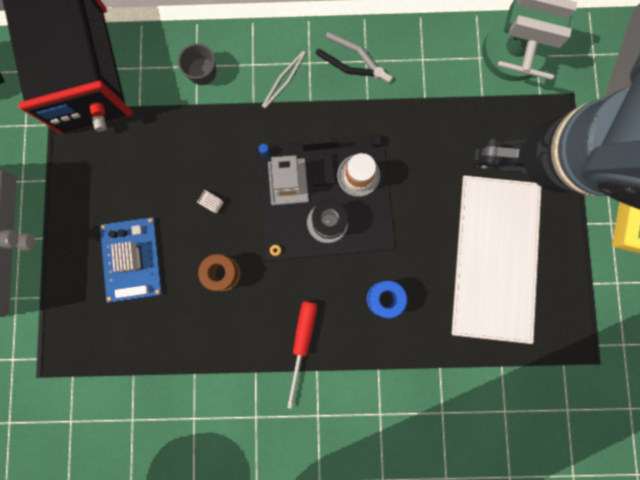

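View pics/fin_s.png

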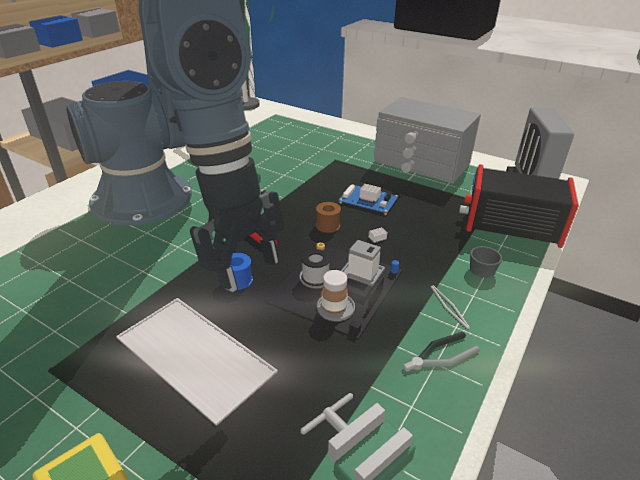

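```bash
python3 - <<'E'
import cv2
im=cv2.imread("pics/fin_t.png");a=cv2.resize(im[140:250,255:402],None,fx=5,fy=5,interpolation=cv2.INTER_CUBIC);cv2.imwrite("pics/fin_tc.png",a)
b=cv2.resize(im[210:310,90:170],None,fx=5,fy=5,interpolation=cv2.INTER_CUBIC);cv2.imwrite("pics/fin_tb.png",b)
im=cv2.imread("pics/fin_s.png");b=cv2.resize(im[225:345,280:420],None,fx=5,fy=5,interpolation=cv2.INTER_CUBIC);cv2.imwrite("pics/fin_sc.png",b)
E
```

```text
(no output)
```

View pics/fin_tc.png

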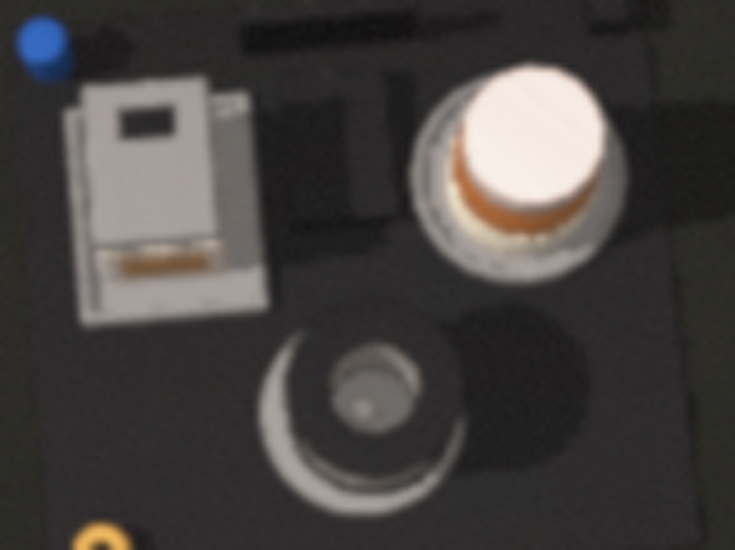

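View pics/fin_tb.png

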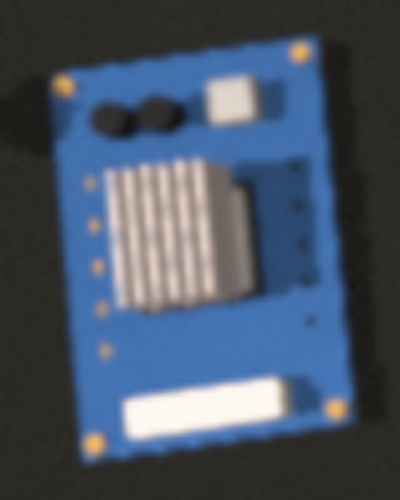

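View pics/fin_sc.png

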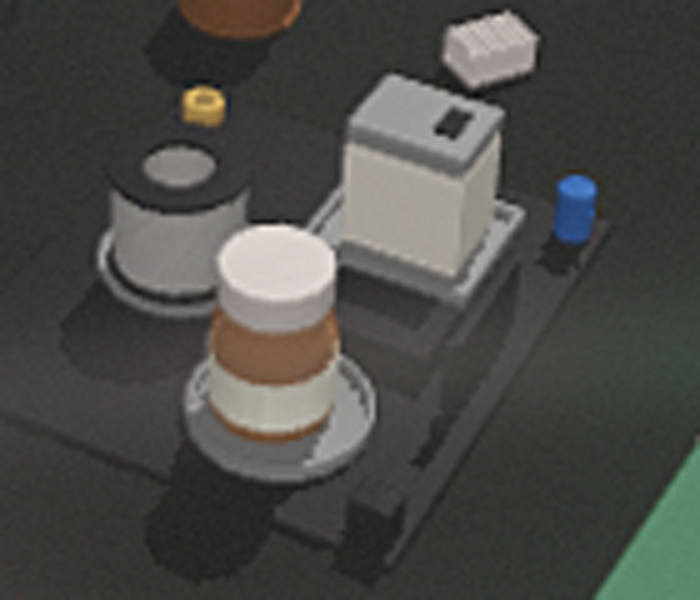

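```bash
python3 - <<'E'
import numpy as np,pickle
from h import *
d=pickle.load(open("pics/fin_t.pkl","rb")) if __import__("os").path.exists("pics/fin_t.pkl") else pickle.load(open("fin_t.pkl","rb"))
f=lambda u,v,z,o=(255,140):np.ravel(unproj(d,(u/5+o[0],v/5+o[1]),z))[:2].round(4)
print("jar lid",f(533,135,.078),"ring",f(519,174,.012))
print("spool hole",f(375,388,.058),"spool flange",f(376,393,.058))
print("box",f(150,163,.068),"frame",f(166,208,.012))
print("sink top",f(161,233,.038,(90,210)),"r edge",f(205,228,.038,(90,210)))
E
```

```text
jar lid [ 0.6169 -0.0775] ring [ 0.6217 -0.0783]
spool hole [ 0.5425 -0.0268] spool flange [ 0.5409 -0.0271]
box [0.6141 0.0417] frame [0.6134 0.041 ]
sink top [0.4916 0.3075] r edge [0.4929 0.2934]
```

```bash
python3 -c "
from rig import sign_off;print(sign_off())"
```

```text
the job is handed in; nothing more can be done
None
```

I finished the job and handed it in at about 63 s of the 147 s allowed. The jar, spool and box went into the tray first. Then the larger heatsink went onto the chip, and after that the box, spool and jar went back to their own seats.

The last top view, backed by a scene view, shows all four things upright and the gripper clear of everything. Offsets from each target centre:

| Thing | Offset from centre | Limit |
|---|---|---|
| Jar from its ring | about 5 mm | 12 mm |
| Spool from its pin | about 3–4 mm | 12 mm |
| Box from its frame | about 1 mm | 12 mm |
| Heatsink from the chip | about 3 mm | 10 mm |

The heatsink's fins line up with the board's long side to about 1°, measured when I placed it. These figures share the cameras' roughly 2 mm calibration error.

- **Tool tilt:** the tool leaned outward by about 11–13° during the jar placement, and I did not correct it. It leaned across the jaws, so the jar stayed upright.
- **Jar placement:** the jar reached the ring floor but slid about 4 mm outward when I pressed it down. I shifted it back before letting go.
- **Contact force:** the force reading never confirmed that the jar had touched the floor. I judged that from its height and the pictures instead.

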